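Level the crepe griddle

ROBOT

A 6-joint arm with a two-finger parallel gripper is mounted at the origin on the work surface; the furniture and walls round the work are solid. World frame = base frame: x ahead of the robot, y to its left, z up, the work surface at z = 0. Lengths are in m, angles in degrees, forces in N, time in s.
With the tool pointing down it reaches from about 0.35 to 0.875 m from the base axis. Payload 4.2 kg.
Tool frame: the origin (TCP) lies midway between the tips of the shut fingers; the grasp point (between the pads) lies 19 mm behind it (r.pinch_z is the distance from the TCP to the grasp point, in m); z points along the fingers, y is the line along which they close (so a half turn about z gives the same grasp; the last joint's range is limited). The gripper opens to 87 mm and grips with 3 to 60 N. Pads are 19 mm wide; open, the fingers measure 117 mm over their backs; the gripper's body (75 mm by 190 mm) begins 51 mm behind the grasp point.
Start: joints at [-51.475, 22.042, 0.453, 0, -68.411, -14.817], TCP at [0.251, -0.572, 0.194] pointing down, gripper open.
Joint ranges: [-179.83, 179.83], [-69.29, 118.12], [-61.27, 80.66], [-181.25, 117.63], [-171.15, -9.14], [-177.46, 177.46]. Speed limits (degrees/s): [159.86, 159.86, 180, 180, 180, 180].

INTERFACE

Orientations are given as a 3x3 rotation matrix whose columns are the frame's x, y, z axes.
In Python, from station import r, imaging, models gives the robot as it stands. The module is installed in compiled form; this text tells all that it offers.
- The arm moves only by the tool apply_moves, never from a script. Its argument "moves" is a list of rows, each a list of 2 entries, a list of its own where there are three numbers: the shift along the tool's x, y, z in m, then the turn about the tool's z in degrees. A call has 1 to 5 rows; each row shifts and turns the commanded pose from where the row before left it, along the tool's axes as they then stand; what a row does not reach is not made up. A row lasts 1/12 s, in which the tool goes at most 41.7 mm and 7.16 degrees, less where a joint would pass 70% of its speed; a pose out of reach is approached as far as the arm can. A call is refused whole if a number of a shift passes 0.0417 or a number of a turn 7.16, either way. A call with a gripper value outside its range is refused whole. "hand" is the finger opening in m, from 0 to 0.087, set as the call begins (left out, the last holds). The fingers move at their own pace and stop on an object; the grip force is fixed at half the most. Time passes only in rows, so rows that do not move let the fingers close. It gives the time, the measured TCP pose, the force, the opening and the grip force at its end, in the units of the state.
- r.sense(): the state, without advancing time (a new reading comes with each control period).
- imaging.capture(name): name is "scene" or "top" or "wrist"; returns a dict with "frame" (480x640x3 uint8, blue, green, red), "intrinsics" (3x3 intrinsics, pixels), "dist" ([k1, k2, p1, p2, k3] as OpenCV has them; the pictures are not rectified), "eye" and "orientation" of the camera in the world. Camera axes: x right, y down, z forward; pixel columns grow to the right and rows downward; lengths in m; the calibration is good to about 2 mm. A picture is of the moment at which its call begins. There is no depth.
- r.finish_job(): hands the job in; it is judged then, once.
Trained networks look in a picture, given as the dict that the camera call returned (one of the last four; its "shot" number tells which), for a name from the list of things; names that differ only in an ending like _2 or _b are one class to them, and where a whole thing is asked for, a point or a joint stands for the part that bears it (a point fixed in the world has none). Each returns a list of dicts, best first, with "confidence" (0 to 1); they miss things now and then, are a little off and sometimes report something else, mostly with a low value. They report only what shows in the picture. A call takes as long as a camera call.
- models.cut_out(picture, target): "region" (480x640 bool, what is visible of it) and "extent" ([left, top, width, height] as shares, 0 to 1, of the picture: columns of its width, rows of its height, round what is visible of it).
- models.place_of(picture, target): "at" ([column, row] as shares, 0 to 1, of the picture: columns of its width, rows of its height: a listed point, or the origin of a listed thing).
The state is a dict: "time_s": time; "joints": joint angles; "joint_velocities": joint speeds; "effort": joint torques, N m; "tcp_pos": TCP position; "ee_rot": TCP orientation; "wrist_force": force on the tool from outside, world axes, zero at the start; "moment": the same for the moment, N m; "gripper_width": opening from 0.0 (shut) to 1.0 (fully open); "gripper_force": force on a finger pad.
Only numpy, scipy, OpenCV 4.12 (cv2) and the standard library are available. Lean on these libraries where they do the work, as an engineer would, in place of code of your own. Each camera call takes 0.05 s, during which the arm holds its last target. There are 200 camera calls.

TASK

Get the crepe griddle ready for batter: swing the hook on its right side fully home round its stud so that the plate is held down, then lay the spirit level flat across the middle of the plate, pointing from the hook side towards the levelling foot, and let go of it. Turn the knob of the levelling foot until the plate is level and the bubble sits between its two lines, then press the level down firmly onto the plate with the fingertips (about 10 N, not over 40 N) and finish while still pressing, with the bubble still between its lines. Leave the jigger, the tumbler and the soda can where they stand.

Things in the scene. Friction and masses are not known exactly. Their poses are not given: they have to be found in the camera images.
- plate_center (a point): centre of the top of the griddle's round flat plate (dark cast iron, 200 mm across, top 60 mm above the worktop). z: the plate's upward normal; +y: across the plate from the hook side (two fixed legs) to the levelling foot; x: along the line of the fixed legs. The griddle is fixed, but elsewhere and at another yaw each time; only the foot tips it, slightly
- hook_knob (a point): middle of the black grip knob on the hook: upright cylinder 15 mm across and 35 mm high, from 60 to 95 mm above the worktop, this point at 82 mm; it stands on the hook's flat steel arm (top 53 mm above the worktop) and swings with it about the upright pivot, 50 mm away
- hook_pivot (a point): point on the hook's upright pivot axis, at the height of hook_knob, beside the plate on the griddle's right (-y) side
- hook (a joint): swing of the hook in rad: 0 = home against its stop, the mouth round the headed stud, pivot to knob then pointing along the plate's +x axis (5 degrees outward); it grows as the hook swings out away from the plate, clockwise seen from above. It stays where it is left (friction, about 1 N at the knob)
- foot_knob (a point): middle of the levelling foot's black round ribbed knob (40 mm over the ribs, 71 to 95 mm above the worktop, upright axis, 150 mm from the plate's centre along +y). Clockwise seen from above raises the plate's foot side; 1 rad tips the plate by 8.5 mrad and so moves the bubble of a level lying along y by 6 mm. Stays where it is left (0.06 N m); does not rise or sink
- level: pocket spirit level, aluminium, 140 x 24 x 40 mm, about 0.25 kg, lying on the worktop right of the griddle; origin at the centre of its flat underside, x along its length, z up. A 56 mm window in the middle of the top shows the vial; the two 40 mm lands beside it are the flat top, 40 mm above the underside
- bubble (a joint): where the level's bubble stands in m along the level's x axis, 0 = in the middle between the two black lines; it drifts to the higher end, 0.70 mm per mrad of slope, takes about 1.5 s to come to rest and stops at 18 mm. The bubble lies between the lines while within 3 mm of the middle
- griddle_top: the part of the griddle that tips: pan, plate, fixed legs; origin on the worktop midway between the two fixed legs, 80 mm from the plate's centre against +y; axes as plate_center
- jigger: bystander: steel double jigger 44 x 44 x 84 mm, origin under its centre
- tumbler: bystander: clear tumbler 84 x 84 x 85 mm, origin under its centre
- soda_can: bystander: drink can 53 x 53 x 134 mm, origin under its centre

How it is judged:
By the outcome, as a careful person would: the job done as asked, in the order asked, and still so for the second after the job is handed in, while the arm keeps its last pose, push and grip.
It also fails if it takes over 72 s, if anything falls off the work surface, if the arm or the gripper's body presses on something with over 40 N, if the wrist force passes 120 N, or if a joint passes its speed limit or range.

## Working session

There is one attempt and no reset: what is moved stays moved. The work goes in short steps, Python scripts to look and compute and a tool call to move; the robot and the scene stay as the last step left them, time stands still between calls to the robot, and variables do not carry over. Pictures are saved under pics/ and viewed, at most 10 in all, crops included, and the job is handed in when it is done.

Besides the shell and the picture viewer there is one more tool, called after ">>>" as name([rows], argument=value, ...), one row to a line, values as JSON. apply_moves: Moves the arm, as the interface text tells. Its arguments: {"type":"object","properties":{"moves":{"type":"array"},"hand":{"type":"number"}},"required":["moves"]}

```bash
mkdir -p pics; cat > h.py <<'E'
import numpy as np, cv2
from station import r, imaging, models
def ray(p,at):
    px=np.array([[[at[0]*640,at[1]*480]]],float)
    K=np.array(p['intrinsics'],float);d=np.array(p['dist'],float)
    u=cv2.undistortPoints(px,K,d)[0,0]
    v=np.array(p['orientation'])@np.array([u[0],u[1],1.])
    return np.array(p['eye'],float),v/np.linalg.norm(v)
def onz(p,at,z):
    e,v=ray(p,at); return e+v*(z-e[2])/v[2]
def proj(p,X):
    R=np.array(p['orientation']);t=-R.T@np.array(p['eye'])
    return cv2.projectPoints(np.array(X,float).reshape(-1,3),cv2.Rodrigues(R.T)[0],t,np.array(p['intrinsics'],float),np.array(p['dist'],float))[0][:,0]
E
cat > a.py <<'E'
from h import *
np.set_printoptions(precision=4,suppress=True)
Z=dict(plate_center=.06,hook_knob=.082,hook_pivot=.082,foot_knob=.083,level=0,griddle_top=0,jigger=0,tumbler=0,soda_can=0)
ims=[]
for c in ['scene','top']:
    p=imaging.capture(c); ims.append(p['frame']); cv2.imwrite(f'pics/{c}0.png',p['frame']); print(c,p['eye'])
    for n,z in Z.items():
        for o in models.place_of(p,n)[:2]: print(n,round(o['confidence'],2),np.array(o['at'])*[640,480],onz(p,o['at'],z))
print(r.sense())
E
python3 a.py
```

```text
scene [-0.1361  0.4857  0.8578]
plate_center 0.71 [153.472 323.712] [0.4917 0.3762 0.06  ]
plate_center 0.57 [288.832 257.52 ] [0.4604 0.0785 0.06  ]
hook_knob 0.82 [356.032 210.72 ] [ 0.4591 -0.114   0.082 ]
hook_pivot 0.6 [348.096 226.608] [ 0.4325 -0.0656  0.082 ]
foot_knob 0.74 [237.824 288.   ] [0.4438 0.2153 0.083 ]
level 0.87 [420.48  202.992] [ 0.4373 -0.3227  0.    ]
griddle_top 0.82 [318.784 254.976] [ 0.467  -0.0097  0.    ]
jigger 0.81 [360.32  201.024] [ 0.5419 -0.2107  0.    ]
jigger 0.71 [347.584 229.104] [ 0.487  -0.1172  0.    ]
tumbler 0.95 [156.288 324.288] [0.5339 0.3642 0.    ]
soda_can 0.78 [204.416 398.496] [0.3313 0.3724 0.    ]
top [ 0.1643 -0.0076  1.3608]
plate_center 0.81 [300.48  236.208] [0.4616 0.0682 0.06  ]
hook_knob 0.65 [370.304 235.296] [ 0.4599 -0.1107  0.082 ]
hook_pivot 0.76 [348.096 245.184] [ 0.4339 -0.0541  0.082 ]
foot_knob 0.73 [242.88  239.184] [0.4479 0.2132 0.083 ]
foot_knob 0.4 [449.088 253.392] [ 0.4137 -0.3096  0.083 ]
level 0.81 [449.216 257.088] [ 0.4197 -0.3291  0.    ]
griddle_top 0.97 [332.992 242.208] [ 0.4592 -0.0164  0.    ]
g
[... 157 characters left out ...]
69  0.    ]
tumbler 0.73 [195.328 213.408] [0.5381 0.3615 0.    ]
soda_can 0.77 [190.592 287.184] [0.3349 0.3619 0.    ]
{'time_s': 1.0, 'joints': array([-51.4755,  22.0409,   0.4518,  -0.0011, -68.4117, -14.8169]), 'joint_velocities': array([-0.0724,  0.0402,  0.0211, -0.0425,  0.0235, -0.0387]), 'effort': array([ -0.0005, -39.0476,  18.7627,   4.2245,   0.0155,  -0.    ]), 'tcp_pos': array([ 0.2513, -0.5722,  0.1935]), 'ee_rot': array([[-0.9156, -0.4021,  0.    ],
       [-0.4021,  0.9156,  0.    ],
       [-0.    ,  0.    , -1.    ]]), 'wrist_force': array([ 0.3246, -0.2259,  0.4246]), 'moment': array([ 0.0057, -0.0273,  0.0217]), 'gripper_force': 0.0, 'gripper_width': 1.0022779124670125}
```

```bash
python3 - <<'E'
import cv2
a=cv2.imread('pics/scene0.png')[150:420,130:480];b=cv2.imread('pics/top0.png')[180:310,160:480]
cv2.imwrite('pics/s1.png',cv2.resize(a,(770,594),interpolation=cv2.INTER_CUBIC));cv2.imwrite('pics/t1.png',cv2.resize(b,(800,325),interpolation=cv2.INTER_CUBIC))
E
```

```text
(no output)
```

View pics/s1.png

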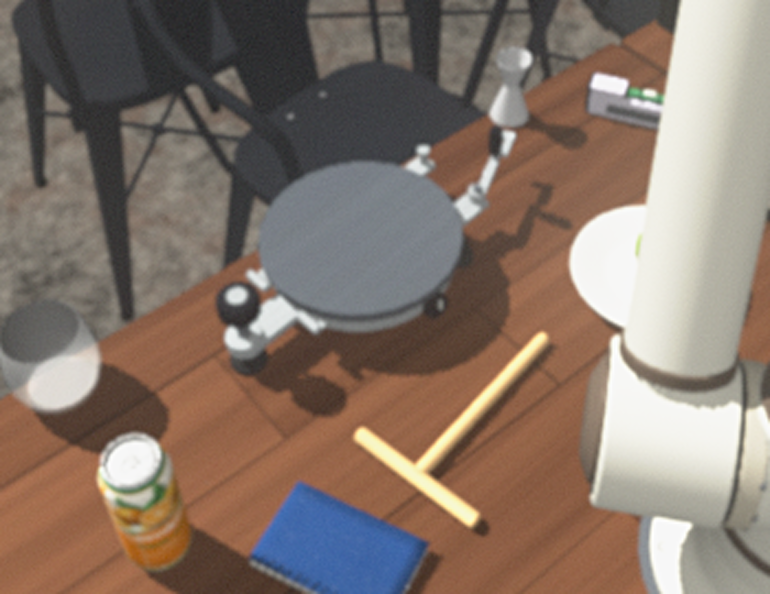

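View pics/t1.png

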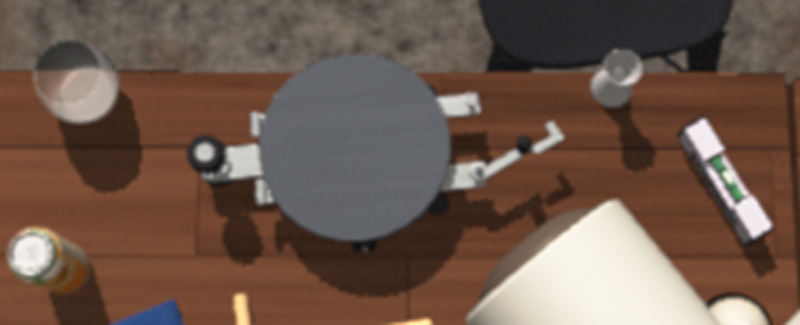

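```bash
cat >> h.py <<'E'
def yawy():
    R=r.sense()['ee_rot']; return np.degrees(np.arctan2(R[1,1],R[0,1]))
def plan(pts,start=None):
    """pts: list of (x,y,z,phi,maxstep). prints rounded rows; tracks the rounded pose"""
    s=r.sense(); P=np.array(s['tcp_pos'],float); f=yawy()
    if start is not None: P=np.array(start[:3],float); f=start[3]
    out=[]
    for x,y,z,g,m in pts:
        g=f+((g-f+180)%360-180)
        n=max(1,int(np.ceil(max(np.linalg.norm(np.array([x,y,z])-P)/m,abs(g-f)/7.1))))
        for k in range(n,0,-1):
            d=(np.array([x,y,z])-P)/k; t=np.round(-(g-f)/k,1)
            c,q=np.cos(np.radians(f)),np.sin(np.radians(f))
            v=np.round([-q*d[0]+c*d[1],c*d[0]+q*d[1],-d[2]],4)
            P=P+np.array([-q*v[0]+c*v[1],c*v[0]+q*v[1],-v[2]]); f-=t
            out.append([[float(a) for a in v],float(t)])
        out.append('-')
    line=[]
    for o in out:
        if o!='-': line.append(o)
        if line and (o=='-' or len(line)==5): print(str(line).replace(' ',''));line=[]
        if o=='-':print('--')
    print(P,f)
E
python3 - <<'E'
from h import *
plan([(.36,-.40,.2,72,.03),(.459,-.112,.16,26,.03)])
p=imaging.capture('top')
for n,u,z in [('piv',(351,249),.053),('knob',(369.6,237.6),.095),('foot',(242.4,241.2),.095),('plate',(302.2,238.8),.06),('lvl',(450.4,252),.04),('l1',(440,232),.04),('l2',(462,272),.04)]:
  print(n,onz(p,(u[0]/640,u[1]/480),z))
E
```

```text
[[[-0.0241,0.0163,-0.0009],6.0],[[-0.0223,0.0187,-0.0009],6.0],[[-0.0202,0.0209,-0.0009],5.9],[[-0.0179,0.0229,-0.0009],6.0],[[-0.0154,0.0247,-0.001],5.9]]
[[[-0.0129,0.0261,-0.0009],6.0],[[-0.01,0.0273,-0.001],5.9]]
--
[[[-0.0005,0.0277,0.0036],4.2],[[0.0016,0.0276,0.0036],4.2],[[0.0036,0.0275,0.0036],4.2],[[0.0056,0.0271,0.0037],4.2],[[0.0075,0.0266,0.0036],4.2]]
[[[0.0095,0.026,0.0037],4.2],[[0.0114,0.0253,0.0036],4.2],[[0.0132,0.0244,0.0037],4.2],[[0.0149,0.0233,0.0036],4.1],[[0.0165,0.0222,0.0037],4.2]]
[[[0.0181,0.0209,0.0036],4.1]]
--
[ 0.45899488 -0.1120251   0.16004969] 26.007186936348724
piv [ 0.42994521 -0.06265046  0.053     ]
knob [ 0.4508966  -0.10781023  0.095     ]
foot [0.44005639 0.21207759 0.095     ]
plate [0.4547895  0.06359294 0.06      ]
lvl [ 0.42576914 -0.32340815  0.04      ]
l1 [ 0.4794127  -0.29828347  0.04      ]
l2 [ 0.37297077 -0.35134947  0.04      ]
```

>>> apply_moves([
  [[-0.024,0.016,-0.001],6],
  [[-0.022,0.019,-0.001],6],
  [[-0.02,0.021,-0.001],6],
  [[-0.018,0.023,-0.001],6],
  [[-0.015,0.025,-0.001],6],
], hand=0.087)

```text
time_s: 1.47
tcp_pos: [0.3286, -0.4479, 0.1987]
ee_rot: [[-0.993, 0.115, 0.0], [0.115, 0.993, -0.0], [-0.0, -0.0, -1.0]]
wrist_force: [0.2, -0.6, 0.9]
gripper_width: 0.999
gripper_force: 0.0
```

>>> apply_moves([
  [[-0.013,0.026,-0.001],6],
  [[-0.01,0.027,-0.001],6],
])

```text
time_s: 1.63
tcp_pos: [0.36, -0.399, 0.2008]
ee_rot: [[-0.948, 0.319, 0.0], [0.319, 0.948, -0.0], [-0.0, -0.0, -1.0]]
wrist_force: [0.1, 0.2, 0.2]
gripper_width: 1.005
gripper_force: 0.0
```

```bash
python3 - <<'E'
from h import *
p=imaging.capture('wrist'); cv2.imwrite('pics/w1.png',p['frame'])
s=r.sense();print(s['joints'],s['tcp_pos'],yawy(),p['eye'],p['orientation'])
for n,z in [('level',0),('hook_knob',.082),('jigger',0)]:
    for o in models.place_of(p,n)[:2]: print(n,o['confidence'],onz(p,o['at'],z))
for o in models.cut_out(p,'level')[:1]:
    c,_=cv2.findContours(o['region'].astype('uint8'),0,2);c=max(c,key=cv2.contourArea)
    print(cv2.minAreaRect(c),[onz(p,q/[640,480],.04)[:2] for q in cv2.boxPoints(cv2.minAreaRect(c))])
plan([(.456,-.110,.16,26,.03)])
E
```

```text
[-30.3117394   13.0791945  -11.28644891  -0.09953354 -65.55892521
 -78.35439988] [ 0.3619615  -0.39610324  0.20111423] 71.29279681463863 [ 0.29389112 -0.37663196  0.39191022] [[ 3.18701700e-01  9.15694221e-01  2.44812827e-01]
 [ 9.47855066e-01 -3.07885906e-01 -8.23227938e-02]
 [-8.08746930e-06  2.58283493e-01 -9.66069168e-01]]
level 0.87 [ 0.42703944 -0.32562105  0.        ]
((416.4676208496094, 253.3516082763672), (147.77745056152344, 27.36619758605957), 42.137596130371094) [array([ 0.36840731, -0.37342911]), array([ 0.3559358 , -0.35214891]), array([ 0.48255038, -0.27820621]), array([ 0.49773431, -0.30033077])]
[[[-0.0001,0.0278,0.0037],4.2],[[0.002,0.0277,0.0037],4.2],[[0.004,0.0275,0.0037],4.2],[[0.006,0.0272,0.0037],4.1],[[0.0079,0.0267,0.0037],4.2]]
[[[0.0098,0.026,0.0037],4.1],[[0.0117,0.0253,0.0037],4.2],[[0.0135,0.0243,0.0037],4.1],[[0.0152,0.0233,0.0037],4.2],[[0.0169,0.0221,0.0037],4.1]]
[[[0.0184,0.0209,0.0037],4.2]]
--
[ 0.45601316 -0.10995449  0.1600167 ] 25.979726810920955
```

View pics/w1.png

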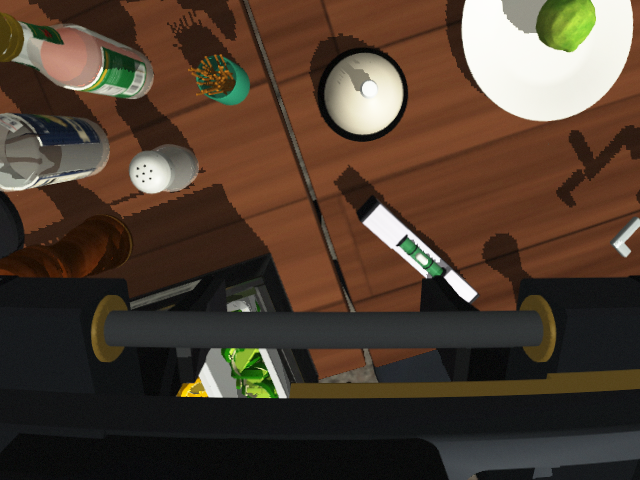

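>>> apply_moves([
  [[0,0.028,0.003],4.2],
  [[0.002,0.028,0.003],4.2],
  [[0.004,0.0275,0.003],4.2],
  [[0.006,0.027,0.003],4.1],
  [[0.008,0.0265,0.003],4.2],
])

```text
time_s: 2.3
tcp_pos: [0.403, -0.2681, 0.1853]
ee_rot: [[-0.772, 0.636, -0.0], [0.636, 0.772, -0.0], [0.0, -0.0, -1.0]]
wrist_force: [0.5, -0.0, 0.8]
gripper_width: 0.999
gripper_force: 0.0
```

>>> apply_moves([
  [[0.01,0.026,0.003],4.1],
  [[0.012,0.025,0.003],4.2],
  [[0.0135,0.024,0.003],4.1],
  [[0.015,0.023,0.003],4.2],
  [[0.017,0.022,0.003],4.1],
], hand=0.06)

```text
time_s: 2.72
tcp_pos: [0.4464, -0.1364, 0.1705]
ee_rot: [[-0.497, 0.868, 0.0], [0.868, 0.497, -0.0], [-0.0, 0.0, -1.0]]
wrist_force: [0.1, -0.9, -0.3]
gripper_width: 0.729
gripper_force: 0.0
```

>>> apply_moves([
  [[0.018,0.021,0.003],4.2],
  [[0,0,0],0],
])

```text
time_s: 2.88
tcp_pos: [0.4565, -0.1085, 0.1671]
ee_rot: [[-0.437, 0.899, 0.0], [0.899, 0.437, 0.0], [0.0, 0.0, -1.0]]
wrist_force: [0.0, -0.0, 0.7]
gripper_width: 0.696
gripper_force: 0.0
```

```bash
python3 - <<'E'
from h import *
p=imaging.capture('wrist'); cv2.imwrite('pics/w2.png',p['frame'])
s=r.sense();print(s['joints'],s['tcp_pos'],yawy(),p['eye'])
for n,z in [('hook_knob',.082),('hook_pivot',.082),('plate_center',.06),('foot_knob',.083)]:
    for o in models.place_of(p,n)[:2]: print(n,o['confidence'],o['at'],onz(p,o['at'],z))
E
```

```text
[ 6.38754113e+00  8.08356331e+00 -2.29103242e+01  3.52918411e-03
 -5.90371129e+01 -1.60356189e+02] [ 0.4558781  -0.1097815   0.16722917] 26.033171053660304 [ 0.4265594  -0.04526546  0.35822928]
hook_knob 0.64 [0.5006, 0.4783] [ 0.45358169 -0.10554706  0.082     ]
hook_pivot 0.87 [0.4948, 0.3356] [ 0.43003532 -0.06281014  0.082     ]
plate_center 0.84 [0.6813, 0.0212] [0.4595827  0.06747253 0.06      ]
```

View pics/w2.png

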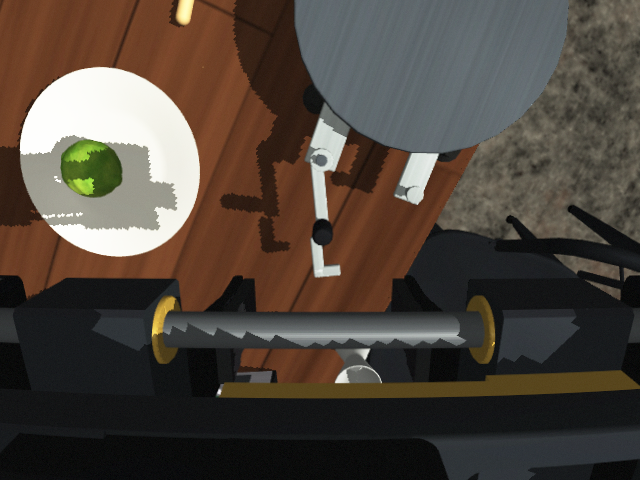

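```bash
python3 - <<'E'
from h import *
pts=[(.4536,-.1055,.12,29,.03),(.4536,-.1055,.068,29,.02)]
for a in range(-55,-2,6):
    t=np.radians(a); pts.append((.430+.049*np.cos(t),-.0628+.049*np.sin(t),.068,a+90,.03))
plan(pts)
E
```

```text
[[[0.003,0.0006,0.0238],-1.6],[[0.0031,0.0008,0.0237],-1.6]]
--
[[[-0.0,-0.0,0.0173],0.0],[[-0.0,-0.0,0.0174],0.0],[[-0.0,-0.0,0.0173],0.0]]
--
[[[0.0,0.0052,0.0],-6.0]]
--
[[[0.0003,0.0051,0.0],-6.0]]
--
[[[0.0003,0.0051,0.0],-6.0]]
--
[[[0.0002,0.0051,0.0],-6.0]]
--
[[[0.0003,0.0052,0.0],-6.0]]
--
[[[0.0003,0.0051,0.0],-6.0]]
--
[[[0.0002,0.0051,0.0],-6.0]]
--
[[[0.0003,0.0051,0.0],-6.0]]
--
[[[0.0003,0.0051,0.0],-6.0]]
--
[ 0.47858129 -0.06879447  0.06803757] 83.03469936259016
```

>>> apply_moves([
  [[0.003,0.0005,0.024],-1.5],
  [[0.003,0.001,0.024],-1.5],
  [[0,0,0.017],0],
  [[0,0,0.017],0],
  [[0,0,0.017],0],
])

```text
time_s: 3.55
tcp_pos: [0.4538, -0.1056, 0.0679]
ee_rot: [[-0.482, 0.876, 0.0], [0.876, 0.482, -0.0], [-0.0, 0.0, -1.0]]
wrist_force: [0.1, 0.7, 0.4]
gripper_width: 0.688
gripper_force: 0.0
```

>>> apply_moves([
  [[0,0,0],0],
  [[0,0,0],0],
  [[0,0,0],0],
  [[0,0,0],0],
  [[0,0,0],0],
], hand=0.019)

```text
time_s: 3.97
tcp_pos: [0.4548, -0.1046, 0.0697]
ee_rot: [[-0.483, 0.875, 0.002], [0.875, 0.483, 0.0], [-0.001, 0.002, -1.0]]
wrist_force: [0.2, 0.5, -0.6]
gripper_width: 0.395
gripper_force: 0.0
```

>>> apply_moves([
  [[0,0,0],0],
  [[0,0,0],0],
  [[0,0,0],0],
])

```text
time_s: 4.22
tcp_pos: [0.4541, -0.1044, 0.0689]
ee_rot: [[-0.484, 0.875, 0.001], [0.875, 0.484, 0.0], [-0.0, 0.001, -1.0]]
wrist_force: [-0.3, 0.0, 0.5]
gripper_width: 0.238
gripper_force: 0.0
```

>>> apply_moves([
  [[0,0.005,0],-6],
  [[0.0003,0.005,0],-6],
  [[0.0003,0.005,0],-6],
  [[0.0003,0.005,0],-6],
])

```text
time_s: 4.55
tcp_pos: [0.4693, -0.0914, 0.0687]
ee_rot: [[-0.801, 0.599, 0.0], [0.599, 0.801, -0.0], [-0.0, 0.0, -1.0]]
wrist_force: [0.1, -0.9, -0.3]
gripper_width: 0.218
gripper_force: 0.0
```

>>> apply_moves([
  [[0.0003,0.005,0],-6],
  [[0.0003,0.005,0],-6],
  [[0.0003,0.005,0],-6],
  [[0.0003,0.005,0],-6],
])

```text
time_s: 4.88
tcp_pos: [0.4776, -0.0732, 0.0686]
ee_rot: [[-0.975, 0.221, 0.0], [0.221, 0.975, 0.0], [-0.0, 0.0, -1.0]]
wrist_force: [-0.5, -0.3, -0.2]
gripper_width: 0.219
gripper_force: 0.0
```

Now push on to the stop.

>>> apply_moves([
  [[0.0003,0.005,0],-6],
  [[0.0003,0.003,0],-2],
  [[0,0.002,0],-2],
])

```text
time_s: 5.13
tcp_pos: [0.4785, -0.0631, 0.0686]
ee_rot: [[-0.999, 0.052, 0.0], [0.052, 0.999, 0.0], [-0.0, 0.0, -1.0]]
wrist_force: [0.5, 0.1, -0.3]
gripper_width: 0.218
gripper_force: 0.0
```

>>> apply_moves([
  [[0,0.002,0],-2],
  [[0,0.002,0],-2],
])

```text
time_s: 5.3
tcp_pos: [0.4786, -0.0593, 0.0686]
ee_rot: [[-1.0, -0.018, 0.0], [-0.018, 1.0, 0.0], [-0.0, 0.0, -1.0]]
wrist_force: [-0.0, -0.1, -0.8]
gripper_width: 0.22
gripper_force: 0.0
```

```bash
python3 - <<'E'
from h import *
p=imaging.capture('top'); cv2.imwrite('pics/t3.png',cv2.resize(p['frame'][200:270,300:400],None,fx=6,fy=6,interpolation=cv2.INTER_CUBIC))
s=r.sense();print(s['wrist_force'],s['tcp_pos'],yawy())
for n,z in [('hook_knob',.082),('hook_pivot',.082),('plate_center',.06),('foot_knob',.083)]:
    for o in models.place_of(p,n)[:2]: print(n,o['confidence'],o['at'],onz(p,o['at'],z))
E
```

```text
[-0.20256881 -0.08693015 -0.51463622] [ 0.47869403 -0.05908928  0.06863369] 91.10114866152786
hook_knob 0.64 [0.5761, 0.4908] [ 0.4590861  -0.10662272  0.082     ]
hook_pivot 0.75 [0.5492, 0.5158] [ 0.42771634 -0.06267961  0.082     ]
plate_center 0.57 [0.4709, 0.4962] [0.45643125 0.06574974 0.06      ]
foot_knob 0.67 [0.3794, 0.5029] [0.4421767  0.21307975 0.083     ]
foot_knob 0.39 [0.6977, 0.5344] [ 0.40560097 -0.30275568  0.083     ]
```

View pics/t3.png

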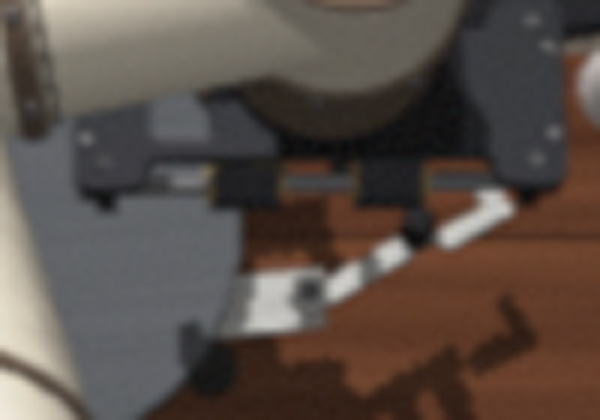

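```bash
python3 - <<'E'
from h import *
p=imaging.capture('wrist'); cv2.imwrite('pics/w3.png',p['frame'])
s=r.sense();print(s['tcp_pos'],p['eye'])
print(proj(p,[s['tcp_pos'],[.4536,-.1055,.095],[.4536,-.1055,.082]]))
for n,z in [('hook_knob',.082),('hook_pivot',.082)]:
    for o in models.place_of(p,n)[:2]: print(n,o['confidence'],np.array(o['at'])*[640,480],onz(p,o['at'],z))
E
```

```text
[ 0.47856862 -0.05954902  0.06855751] [ 0.40889169 -0.06078543  0.25971319]
[[323.22269559 274.85236619]
 [218.70707804 239.99208213]
 [225.78545231 232.81159034]]
hook_knob 0.97 [221.12  234.912] [ 0.45464613 -0.10775547  0.082     ]
hook_pivot 0.8 [316.608 187.68 ] [ 0.43194921 -0.06327063  0.082     ]
```

View pics/w3.png

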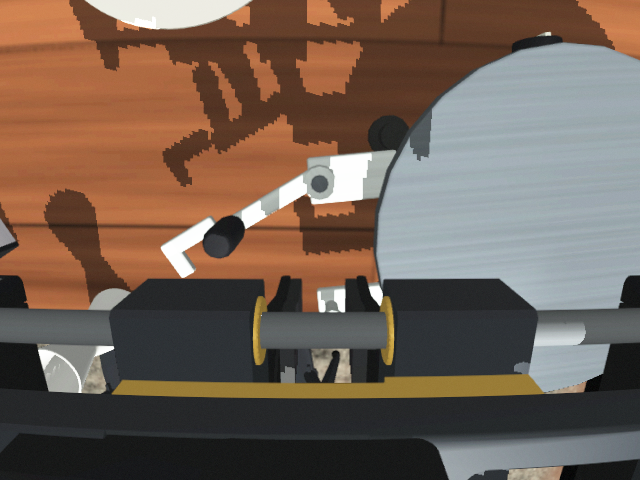

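```bash
python3 - <<'E'
from h import *
p=imaging.capture('wrist')
s=r.sense();T=s['tcp_pos'];R=np.array(s['ee_rot']);print(r.pinch_z,s['joints'])
for z in [0,-.019,-.04,-.07]:
  for x in [-.0095,0,.0095]:
    print(z,x,proj(p,[T+R@[x,-.0095,z],T+R@[x,.0095,z]]).round(0).tolist())
g=p['frame'][255:400,255:385]; cv2.imwrite('pics/w4.png',cv2.resize(cv2.convertScaleAbs(g,alpha=2.5,beta=20),None,fx=4,fy=4,interpolation=cv2.INTER_CUBIC))
E
```

```text
0.0187 [ 1.22522069e+01  1.61985717e+01 -2.89568897e+01 -2.17881972e-03
 -4.48439769e+01 -1.01368027e+02]
0 -0.0095 [[305.0, 292.0], [341.0, 292.0]]
0 0 [[305.0, 275.0], [342.0, 275.0]]
0 0.0095 [[305.0, 257.0], [342.0, 257.0]]
-0.019 -0.0095 [[303.0, 307.0], [343.0, 307.0]]
-0.019 0 [[303.0, 289.0], [344.0, 289.0]]
-0.019 0.0095 [[303.0, 270.0], [344.0, 270.0]]
-0.04 -0.0095 [[301.0, 328.0], [346.0, 328.0]]
-0.04 0 [[301.0, 308.0], [346.0, 308.0]]
-0.04 0.0095 [[300.0, 287.0], [347.0, 287.0]]
-0.07 -0.0095 [[297.0, 368.0], [350.0, 368.0]]
-0.07 0 [[296.0, 344.0], [351.0, 344.0]]
-0.07 0.0095 [[295.0, 319.0], [352.0, 319.0]]
```

View pics/w4.png

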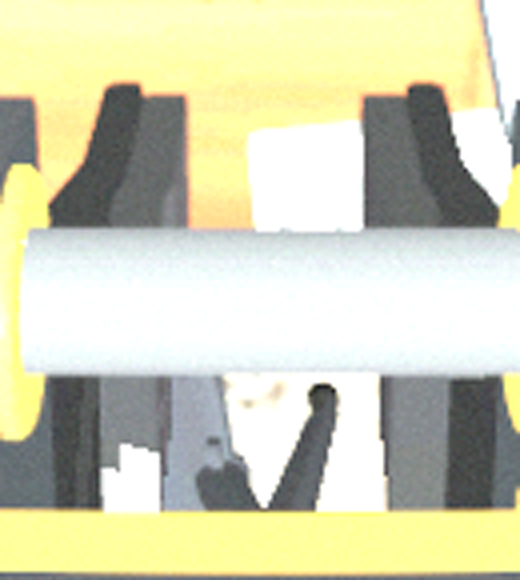

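```bash
python3 - <<'E'
from h import *
plan([(.4786,-.0595,.11,90,.025),(.454,-.1065,.11,28,.03),(.454,-.1065,.04,28,.02)])
E
```

```text
[[[-0.0,0.0,-0.0207],0.4],[[-0.0,0.0001,-0.0208],0.5]]
--
[[[0.0027,-0.0052,0.0],6.9],[[0.0021,-0.0055,0.0],6.9],[[0.0014,-0.0057,0.0],6.9],[[0.0007,-0.0059,0.0],6.9],[[-0.0,-0.0059,0.0],6.9]]
[[[-0.0007,-0.0059,0.0],6.9],[[-0.0014,-0.0057,0.0],6.9],[[-0.0021,-0.0055,0.0],6.8],[[-0.0027,-0.0052,0.0],6.9]]
--
[[[-0.0,-0.0,0.0175],-0.0],[[-0.0,-0.0,0.0175],-0.0],[[-0.0,-0.0,0.0175],-0.0],[[-0.0,-0.0,0.0175],-0.0]]
--
[ 0.45401319 -0.1064649   0.04004174] 27.98263519618633
```

>>> apply_moves([
  [[0,0,-0.021],0.5],
  [[0,0,-0.021],0.5],
  [[0.0027,-0.0052,0],6.9],
  [[0.0021,-0.0055,0],6.9],
  [[0.0014,-0.0057,0],6.9],
], hand=0.06)

```text
time_s: 6.17
tcp_pos: [0.4705, -0.0752, 0.111]
ee_rot: [[-0.933, 0.361, 0.001], [0.361, 0.933, 0.0], [-0.001, 0.001, -1.0]]
wrist_force: [-0.9, -0.9, -0.5]
gripper_width: 0.508
gripper_force: 0.0
```

>>> apply_moves([
  [[0.0007,-0.0059,0],6.9],
  [[0,-0.0059,0],6.9],
  [[-0.0007,-0.0059,0],6.9],
  [[-0.0014,-0.0057,0],6.9],
  [[-0.0021,-0.0055,0],6.9],
])

```text
time_s: 6.58
tcp_pos: [0.4564, -0.1016, 0.1105]
ee_rot: [[-0.564, 0.826, -0.0], [0.826, 0.564, 0.0], [0.0, -0.0, -1.0]]
wrist_force: [-0.0, 0.4, -0.1]
gripper_width: 0.686
gripper_force: 0.0
```

>>> apply_moves([
  [[-0.0027,-0.0052,0],6.9],
  [[0,0,0.0175],0],
  [[0,0,0.0175],0],
  [[0,0,0.01],0],
])

```text
time_s: 6.92
tcp_pos: [0.4529, -0.1066, 0.0643]
ee_rot: [[-0.466, 0.885, -0.002], [0.885, 0.466, 0.0], [0.001, -0.001, -1.0]]
wrist_force: [0.2, -0.6, 0.2]
gripper_width: 0.691
gripper_force: 0.0
```

>>> apply_moves([
  [[0,0,0.01],0],
  [[0,0,0.01],0],
  [[0,0,0.005],0],
])

```text
time_s: 7.17
tcp_pos: [0.4532, -0.1066, 0.0394]
ee_rot: [[-0.466, 0.885, -0.002], [0.885, 0.466, -0.0], [0.001, -0.002, -1.0]]
wrist_force: [0.4, 0.1, -0.0]
gripper_width: 0.692
gripper_force: 0.0
```

>>> apply_moves([
  [[0,0,0],0],
  [[0,0,0],0],
  [[0,0,0],0],
  [[0,0,0],0],
  [[0,0,0],0],
], hand=0.012)

```text
time_s: 7.58
tcp_pos: [0.4544, -0.1064, 0.0411]
ee_rot: [[-0.467, 0.885, 0.001], [0.885, 0.467, 0.0], [-0.0, 0.001, -1.0]]
wrist_force: [0.4, -0.6, -0.1]
gripper_width: 0.392
gripper_force: 0.0
```

>>> apply_moves([
  [[0,0,0],0],
  [[0,0,0],0],
  [[0,0,0],0],
  [[0,0,0],0],
])

```text
time_s: 7.92
tcp_pos: [0.4543, -0.1064, 0.0407]
ee_rot: [[-0.467, 0.884, 0.001], [0.884, 0.467, 0.0], [-0.0, 0.001, -1.0]]
wrist_force: [0.5, 0.4, 0.3]
gripper_width: 0.163
gripper_force: 30.0
```

>>> apply_moves([
  [[0,0.005,0],-6],
  [[0.0003,0.005,0],-6],
  [[0.0003,0.005,0],-6],
], hand=0.018)

```text
time_s: 8.17
tcp_pos: [0.4656, -0.0979, 0.0405]
ee_rot: [[-0.72, 0.693, -0.001], [0.693, 0.72, -0.0], [0.0, -0.001, -1.0]]
wrist_force: [-1.1, -3.2, 0.2]
gripper_width: 0.201
gripper_force: 0.8
```

```bash
python3 - <<'E'
from h import *
p=imaging.capture('wrist')
s=r.sense();print(s['tcp_pos'],yawy(),s['wrist_force'],s['gripper_width'])
for c in 'wrist','top':
  p=imaging.capture(c)
  for n,z in [('hook_knob',.082),('hook_pivot',.082)]:
    for o in models.place_of(p,n)[:2]: print(n,o['confidence'],np.array(o['at'])*[640,480],onz(p,o['at'],z))
E
```

```text
[ 0.46657951 -0.09749346  0.04057015] 46.3205909651137 [-0.08007771  1.08362129  0.37489184] 0.20152651339894778
hook_knob 0.74 [318.208 313.68 ] [ 0.46686325 -0.0998972   0.082     ]
hook_knob 0.68 [327.168 193.392] [ 0.43306638 -0.06267488  0.082     ]
hook_knob 0.37 [366.976 231.216] [ 0.47048719 -0.10235125  0.082     ]
hook_pivot 0.59 [353.28  247.008] [ 0.42922623 -0.06722206  0.082     ]
```

The hook is moving with the fingers; carry on to the stop.

>>> apply_moves([
  [[0.0003,0.005,0],-6],
  [[0.0003,0.005,0],-6],
  [[0.0003,0.005,0],-6],
  [[0.0003,0.005,0],-6],
  [[0.0003,0.005,0],-6],
])

```text
time_s: 8.93
tcp_pos: [0.478, -0.0762, 0.0406]
ee_rot: [[-0.97, 0.241, 0.0], [0.241, 0.97, -0.0], [-0.0, -0.0, -1.0]]
wrist_force: [0.2, -2.5, -1.4]
gripper_width: 0.206
gripper_force: 0.8
```

>>> apply_moves([
  [[0.0003,0.004,0],-5],
  [[0,0.002,0],-2],
])

```text
time_s: 9.1
tcp_pos: [0.4792, -0.07, 0.0406]
ee_rot: [[-0.992, 0.122, 0.001], [0.122, 0.992, -0.0], [-0.001, -0.0, -1.0]]
wrist_force: [0.6, -0.8, -0.2]
gripper_width: 0.208
gripper_force: 0.6
```

>>> apply_moves([
  [[0,0.002,0],-2],
  [[0,0.001,0],0],
])

```text
time_s: 9.27
tcp_pos: [0.4795, -0.0671, 0.0406]
ee_rot: [[-0.996, 0.091, 0.0], [0.091, 0.996, -0.0], [-0.0, -0.0, -1.0]]
wrist_force: [-0.2, -1.5, -0.6]
gripper_width: 0.205
gripper_force: 0.5
```

>>> apply_moves([
  [[0,0.002,0],-2],
  [[0,0.002,0],-2],
])

```text
time_s: 9.43
tcp_pos: [0.4797, -0.0632, 0.0406]
ee_rot: [[-1.0, 0.021, 0.0], [0.021, 1.0, -0.0], [-0.0, -0.0, -1.0]]
wrist_force: [0.9, -0.5, -0.2]
gripper_width: 0.207
gripper_force: 0.6
```

>>> apply_moves([
  [[0,0.001,0],0],
  [[0,0.001,0],0],
])

```text
time_s: 9.6
tcp_pos: [0.4797, -0.0611, 0.0406]
ee_rot: [[-1.0, 0.023, 0.0], [0.023, 1.0, -0.0], [-0.0, -0.0, -1.0]]
wrist_force: [0.9, -0.5, -0.1]
gripper_width: 0.212
gripper_force: 0.5
```

>>> apply_moves([
  [[0,0.001,0],0],
  [[0,0.001,0],0],
])

```text
time_s: 9.77
tcp_pos: [0.4797, -0.059, 0.0406]
ee_rot: [[-1.0, 0.022, 0.0], [0.022, 1.0, -0.0], [-0.0, 0.0, -1.0]]
wrist_force: [-0.5, -2.0, -0.4]
gripper_width: 0.205
gripper_force: 0.5
```

>>> apply_moves([
  [[0,0.001,0],0],
  [[0,0.001,0],0],
])

```text
time_s: 9.93
tcp_pos: [0.4796, -0.0584, 0.0406]
ee_rot: [[-1.0, 0.02, -0.001], [0.02, 1.0, -0.002], [0.001, -0.002, -1.0]]
wrist_force: [2.3, -11.9, -2.5]
gripper_width: 0.207
gripper_force: 6.4
```

>>> apply_moves([
  [[0,0.001,0],0],
  [[0,0,0],0],
])

```text
time_s: 10.1
tcp_pos: [0.4796, -0.0584, 0.0406]
ee_rot: [[-1.0, 0.02, -0.001], [0.02, 1.0, -0.003], [0.001, -0.004, -1.0]]
wrist_force: [3.4, -14.0, -1.6]
gripper_width: 0.206
gripper_force: 6.6
```

>>> apply_moves([
  [[0,0.001,0],0],
  [[0,0,0],0],
])

```text
time_s: 10.27
tcp_pos: [0.4796, -0.0582, 0.0406]
ee_rot: [[-1.0, 0.02, -0.001], [0.02, 1.0, -0.005], [0.001, -0.005, -1.0]]
wrist_force: [3.9, -16.8, -1.5]
gripper_width: 0.21
gripper_force: 8.7
```

```bash
python3 - <<'E'
from h import *
s=r.sense();T=s['tcp_pos'];T=[T[0],-.0575,T[2]]
plan([(.4796,-.0615,.0406,89,.03),(.4796,-.0615,.17,89,.03),(.427,-.325,.2,120,.035)],start=[*T,yawy()])
E
```

```text
[[[-0.0001,-0.004,0.0],-0.2]]
--
[[[-0.0,0.0,-0.0259],0.0],[[-0.0,0.0,-0.0259],0.0],[[-0.0,0.0,-0.0259],0.0],[[-0.0,0.0,-0.0258],0.0],[[-0.0,0.0,-0.0259],0.0]]
--
[[[0.006,-0.033,-0.0037],-3.9],[[0.0083,-0.0326,-0.0038],-3.9],[[0.0104,-0.0319,-0.0037],-3.9],[[0.0126,-0.0311,-0.0038],-3.9],[[0.0147,-0.0302,-0.0037],-3.8]]
[[[0.0167,-0.0292,-0.0038],-3.9],[[0.0186,-0.028,-0.0037],-3.8],[[0.0204,-0.0267,-0.0038],-3.9]]
--
[ 0.4270106  -0.32503649  0.20003487] 120.03979135962669
```

>>> apply_moves([
  [[0,-0.004,0],0],
  [[0,0,0],0],
  [[0,0,0],0],
  [[0,0,0],0],
], hand=0.045)

```text
time_s: 10.6
tcp_pos: [0.4796, -0.0587, 0.0405]
ee_rot: [[-1.0, 0.021, -0.0], [0.021, 1.0, 0.0], [0.0, 0.0, -1.0]]
wrist_force: [-0.4, 0.2, -0.2]
gripper_width: 0.43
gripper_force: 0.0
```

>>> apply_moves([
  [[0,0,-0.026],0],
  [[0,0,-0.026],0],
  [[0,0,-0.026],0],
  [[0,0,-0.026],0],
  [[0,0,-0.026],0],
])

```text
time_s: 11.02
tcp_pos: [0.4793, -0.0585, 0.1719]
ee_rot: [[-1.0, 0.02, -0.0], [0.02, 1.0, 0.0], [0.0, 0.0, -1.0]]
wrist_force: [1.3, -0.2, 0.1]
gripper_width: 0.515
gripper_force: 0.0
```

>>> apply_moves([
  [[0.006,-0.033,-0.004],-3.9],
  [[0.008,-0.0325,-0.004],-3.9],
  [[0.0105,-0.032,-0.004],-3.9],
  [[0.0125,-0.031,-0.004],-3.9],
  [[0.0145,-0.03,-0.004],-3.9],
], hand=0.07)

```text
time_s: 11.43
tcp_pos: [0.4462, -0.2239, 0.191]
ee_rot: [[-0.948, -0.318, 0.001], [-0.318, 0.948, 0.0], [-0.001, 0.0, -1.0]]
wrist_force: [0.5, -0.1, 0.3]
gripper_width: 0.775
gripper_force: 0.0
```

>>> apply_moves([
  [[0.0165,-0.029,-0.004],-3.9],
  [[0.0185,-0.028,-0.004],-3.9],
  [[0.0205,-0.0265,-0.004],-3.9],
  [[0,0,0],0],
])

```text
time_s: 11.77
tcp_pos: [0.4263, -0.3255, 0.2031]
ee_rot: [[-0.867, -0.498, 0.001], [-0.498, 0.867, -0.002], [-0.0, -0.002, -1.0]]
wrist_force: [0.2, -0.4, 0.5]
gripper_width: 0.802
gripper_force: 0.0
```

```bash
python3 - <<'E'
from h import *
s=r.sense();print(s['joints'],s['tcp_pos'],yawy())
p=imaging.capture('wrist'); cv2.imwrite('pics/w5.png',p['frame'])
def look(p,names):
  for n,z in names:
    for o in models.place_of(p,n)[:2]: print(n,round(o['confidence'],2),np.array(o['at'])*[640,480],onz(p,o['at'],z))
look(p,[('level',0)])
for o in models.cut_out(p,'level')[:1]:
    c,_=cv2.findContours(o['region'].astype('uint8'),0,2);c=max(c,key=cv2.contourArea);b=cv2.minAreaRect(c)
    print(b,[onz(p,q/[640,480],.04)[:2] for q in cv2.boxPoints(b)])
p=imaging.capture('top');look(p,[('hook_knob',.082),('hook_pivot',.082),('plate_center',.06),('foot_knob',.083),('griddle_top',0)])
cv2.imwrite('pics/t5.png',cv2.resize(p['frame'][190:290,220:400],None,fx=4,fy=4,interpolation=cv2.INTER_CUBIC))
w=cv2.resize(cv2.imread('pics/w5.png'),(426,320)); t=cv2.resize(cv2.imread('pics/t5.png'),(576,320))
p=imaging.capture('scene');look(p,[('hook_knob',.082),('hook_pivot',.082),('plate_center',.06),('foot_knob',.083)])
x=cv2.resize(p['frame'][190:310,210:390],(480,320)); m=np.zeros((600,800,3),'uint8')
m[:320,:320]=w[:,106:426]; m[:320,320:800]=x; t=cv2.resize(t,(504,280)); m[320:600,:504]=t; cv2.imwrite('pics/m5.png',m)
E
```

```text
[-19.99007357  12.94840252 -11.23092964   0.07043966 -65.74077512
 -40.14470656] [ 0.42632241 -0.32552989  0.20308688] 119.89411421002951
level 0.59 [321.472 209.088] [ 0.43008039 -0.32593318  0.        ]
((323.0, 214.0), (148.0, 26.0), 90.0) [array([ 0.37518475, -0.3688092 ]), array([ 0.363819  , -0.34904475]), array([ 0.48349356, -0.27891745]), array([ 0.49600351, -0.30065419])]
hook_knob 0.68 [351.424 225.6  ] [ 0.48503638 -0.06277453  0.082     ]
hook_pivot 0.49 [348.992 245.904] [ 0.43202805 -0.05637833  0.082     ]
plate_center 0.59 [302.016 237.216] [0.45898279 0.06413697 0.06      ]
foot_knob 0.76 [244.224 242.88 ] [0.4383315  0.20933706 0.083     ]
griddle_top 0.74 [335.616 240.   ] [ 0.4653073  -0.02343439  0.        ]
griddle_top 0.24 [243.008 240.096] [0.46381426 0.22703961 0.        ]
hook_knob 0.72 [333.504 215.712] [ 0.47966664 -0.06405427  0.082     ]
hook_pivot 0.78 [347.072 229.104] [ 0.4281793  -0.05869123  0.082     ]
plate_center 0.91 [291.776 254.4  ] [0.4634456  0.06818783 0.06      ]
plate_center 0.72 [347.776 229.008] [ 0.44338598 -0.07554863  0.06      ]
foot_knob 0.83 [237.888 286.992] [0.44581904 0.21376892 0.083     ]
```

View pics/m5.png

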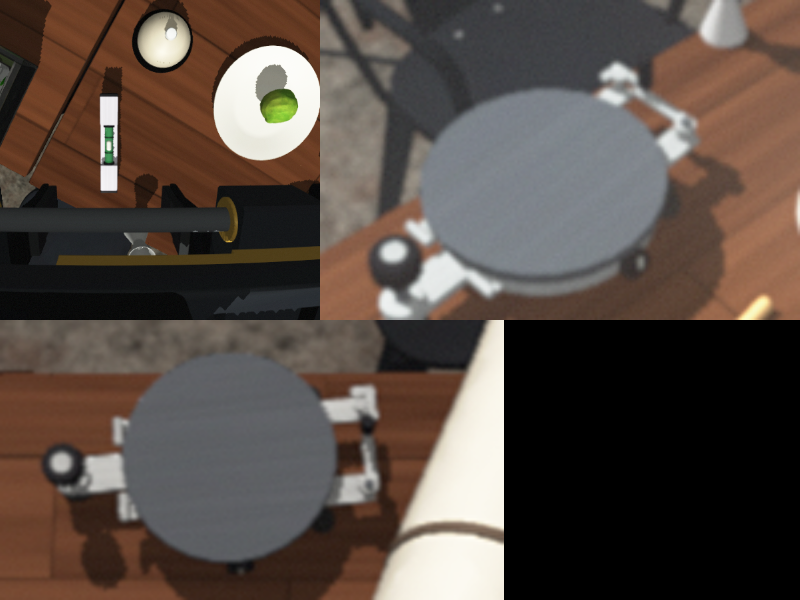

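```bash
python3 - <<'E'
from h import *
plan([(.4295,-.325,.09,120,.03),(.4295,-.325,.005,120,.02)])
E
```

```text
[[[-0.0001,-0.0011,0.0281],0.0],[[-0.0001,-0.0011,0.0282],0.0],[[-0.0001,-0.0011,0.0281],0.0],[[-0.0002,-0.0012,0.0282],0.0]]
--
[[[0.0,0.0,0.017],0.0],[[0.0,0.0,0.017],0.0],[[0.0,0.0,0.017],0.0],[[0.0,0.0,0.017],0.0],[[0.0,0.0,0.017],0.0]]
--
[ 0.42951306 -0.32502094  0.004998  ] 120.03499990080032
```

```bash
python3 - <<'E'
from h import *
s=r.sense();print(s['tcp_pos'],s['ee_rot'],s['wrist_force'],s['time_s'],s['joint_velocities'])
E
```

```text
[ 0.42682782 -0.32137547  0.202598  ] [[-8.65719810e-01 -5.00528930e-01  2.10979396e-05]
 [-5.00528930e-01  8.65719810e-01 -1.45381398e-05]
 [-1.09881447e-05 -2.31460848e-05 -1.00000000e+00]] [-0.12066906 -0.27557315  0.67635916] 12.4667 [-0.23651615  0.15006402 -0.01531112 -0.00229555  0.05102089 -0.05648964]
```

```bash
python3 - <<'E'
from h import *
p=imaging.capture('wrist');print(r.sense()['tcp_pos'],p['eye'])
for o in models.place_of(p,'level')[:2]: print(np.array(o['at'])*[640,480],onz(p,o['at'],0))
for o in models.cut_out(p,'level')[:1]:
    c,_=cv2.findContours(o['region'].astype('uint8'),0,2);c=max(c,key=cv2.contourArea);b=cv2.minAreaRect(c)
    q=[onz(p,q/[640,480],.04)[:2] for q in cv2.boxPoints(b)];print(b,q,np.mean(q,0))
E
```

```text
[ 0.42680234 -0.32146353  0.20259067] [ 0.36659263 -0.35691579  0.39372029]
[318.528 205.104] [ 0.4283107  -0.32614856  0.        ]
```

>>> apply_moves([
  [[0,-0.001,0.028],0],
  [[0,-0.001,0.028],0],
  [[0,-0.001,0.028],0],
  [[0,-0.0015,0.028],0],
])

```text
time_s: 12.95
tcp_pos: [0.429, -0.3256, 0.0897]
ee_rot: [[-0.866, -0.5, 0.001], [-0.5, 0.866, -0.0], [-0.001, -0.001, -1.0]]
wrist_force: [0.6, -0.3, 0.8]
gripper_width: 0.811
gripper_force: 0.0
```

>>> apply_moves([
  [[0,0,0.017],0],
  [[0,0,0.017],0],
  [[0,0,0.017],0],
  [[0,0,0.017],0],
  [[0,0,0.017],0],
])

```text
time_s: 13.37
tcp_pos: [0.4291, -0.3257, 0.0048]
ee_rot: [[-0.866, -0.5, 0.0], [-0.5, 0.866, -0.0], [-0.0, -0.0, -1.0]]
wrist_force: [-0.0, -0.2, -0.4]
gripper_width: 0.8
gripper_force: 0.0
```

>>> apply_moves([
  [[0,0,0],0],
  [[0,0,0],0],
])

```text
time_s: 13.53
tcp_pos: [0.4285, -0.3255, 0.005]
ee_rot: [[-0.866, -0.5, -0.002], [-0.5, 0.866, 0.001], [0.001, 0.001, -1.0]]
wrist_force: [1.3, 0.1, 0.0]
gripper_width: 0.809
gripper_force: 0.0
```

>>> apply_moves([
  [[0,0,0.003],0],
  [[0,0,0.003],0],
], hand=0.05)

```text
time_s: 13.7
tcp_pos: [0.4301, -0.326, 0.0007]
ee_rot: [[-0.866, -0.5, 0.003], [-0.5, 0.866, -0.001], [-0.002, -0.002, -1.0]]
wrist_force: [0.1, 0.0, -0.1]
gripper_width: 0.723
gripper_force: 0.0
```

>>> apply_moves([
  [[0,0,0.002],0],
  [[0,0,0.002],0],
])

```text
time_s: 13.87
tcp_pos: [0.4294, -0.3257, -0.0039]
ee_rot: [[-0.866, -0.5, 0.001], [-0.5, 0.866, -0.001], [-0.001, -0.001, -1.0]]
wrist_force: [-0.0, -0.1, -0.7]
gripper_width: 0.614
gripper_force: 0.0
```

>>> apply_moves([
  [[0,0,0.002],0],
  [[0,0,0.001],0],
])

```text
time_s: 14.03
tcp_pos: [0.4289, -0.3255, -0.0075]
ee_rot: [[-0.866, -0.5, 0.0], [-0.5, 0.866, -0.0], [-0.0, -0.0, -1.0]]
wrist_force: [-0.5, 0.0, -0.3]
gripper_width: 0.583
gripper_force: 0.0
```

>>> apply_moves([
  [[0,0,0.003],0],
  [[0,0,0.002],0],
])

```text
time_s: 14.2
tcp_pos: [0.429, -0.3255, -0.0127]
ee_rot: [[-0.866, -0.5, 0.0], [-0.5, 0.866, 0.0], [-0.0, -0.0, -1.0]]
wrist_force: [0.4, 0.2, -0.1]
gripper_width: 0.574
gripper_force: 0.0
```

>>> apply_moves([
  [[0,0,0.002],0],
  [[0,0,0],0],
])

```text
time_s: 14.37
tcp_pos: [0.4286, -0.3254, -0.015]
ee_rot: [[-0.866, -0.5, -0.001], [-0.5, 0.866, 0.0], [0.001, 0.001, -1.0]]
wrist_force: [0.4, -0.0, -0.0]
gripper_width: 0.573
gripper_force: 0.0
```

>>> apply_moves([
  [[0,0,0],0],
  [[0,0,0],0],
  [[0,0,0],0],
  [[0,0,0],0],
  [[0,0,0],0],
], hand=0.0)

```text
time_s: 14.78
tcp_pos: [0.429, -0.3255, -0.0143]
ee_rot: [[-0.866, -0.5, 0.0], [-0.5, 0.866, 0.0], [-0.0, -0.0, -1.0]]
wrist_force: [-1.1, 2.9, 1.0]
gripper_width: 0.285
gripper_force: 1.1
```

```bash
python3 - <<'E'
from h import *
s=r.sense();print(s['tcp_pos'],s['gripper_width'],s['gripper_force'],s['wrist_force'])
E
```

```text
[ 0.42897891 -0.32551157 -0.01434562] 0.2854406987703214 1.095394603908062 [-1.07500547  2.92644128  1.01755204]
```

>>> apply_moves([
  [[0,0,0],0],
  [[0,0,0],0],
  [[0,0,-0.01],0],
  [[0,0,-0.02],0],
  [[0,0,-0.03],0],
])

```text
time_s: 15.2
tcp_pos: [0.4263, -0.3243, 0.0439]
ee_rot: [[-0.866, -0.499, -0.007], [-0.499, 0.866, 0.003], [0.004, 0.006, -1.0]]
wrist_force: [-0.1, 0.5, -3.9]
gripper_width: 0.268
gripper_force: 30.0
```

```bash
python3 - <<'E'
from h import *
s=r.sense();print(s['tcp_pos'],s['gripper_width'],s['gripper_force'],s['wrist_force'],s['moment'])
plan([(.429,-.3255,.13,120,.03),(.459,.067,.13,186,.035)])
E
```

```text
[ 0.42633798 -0.32430059  0.04385532] 0.26789626376751213 29.999164938926697 [-0.10843162  0.49209159 -3.89164843] [-0.02142802 -0.05917913 -0.0332788 ]
[[[-0.0006,-0.0008,-0.0287],-0.0],[[-0.0006,-0.0008,-0.0287],-0.0],[[-0.0005,-0.0008,-0.0287],-0.0]]
--
[[[-0.0185,0.0271,-0.0],-5.5],[[-0.021,0.0252,-0.0],-5.5],[[-0.0233,0.0231,-0.0],-5.5],[[-0.0254,0.0207,-0.0],-5.5],[[-0.0273,0.0182,-0.0],-5.5]]
[[[-0.0289,0.0155,-0.0],-5.5],[[-0.0303,0.0126,-0.0],-5.5],[[-0.0314,0.0097,-0.0],-5.5],[[-0.0321,0.0066,-0.0],-5.5],[[-0.0326,0.0035,-0.0],-5.5]]
[[[-0.0328,0.0004,-0.0],-5.5],[[-0.0327,-0.0028,-0.0],-5.5]]
--
[0.45902818 0.06698008 0.12995532] 185.9599230147943
```

>>> apply_moves([
  [[0,0,-0.03],0],
  [[0,0,-0.03],0],
  [[0,0,-0.025],0],
])

```text
time_s: 15.45
tcp_pos: [0.4288, -0.3255, 0.133]
ee_rot: [[-0.866, -0.5, 0.001], [-0.5, 0.866, -0.0], [-0.001, -0.001, -1.0]]
wrist_force: [0.2, -0.0, -3.0]
gripper_width: 0.276
gripper_force: 30.0
```

>>> apply_moves([
  [[-0.0185,0.027,0],-5.5],
  [[-0.021,0.025,0],-5.5],
  [[-0.0235,0.023,0],-5.5],
  [[-0.0255,0.0205,0],-5.5],
  [[-0.0275,0.018,0],-5.5],
])

```text
time_s: 15.87
tcp_pos: [0.4412, -0.1608, 0.1308]
ee_rot: [[-0.534, -0.846, -0.0], [-0.846, 0.534, 0.0], [-0.0, 0.001, -1.0]]
wrist_force: [0.7, -0.0, -1.8]
gripper_width: 0.272
gripper_force: 30.0
```

>>> apply_moves([
  [[-0.029,0.0155,0],-5.5],
  [[-0.0305,0.0125,0],-5.5],
  [[-0.0315,0.0095,0],-5.5],
  [[-0.032,0.0065,0],-5.5],
  [[-0.0325,0.0035,0],-5.5],
])

```text
time_s: 16.28
tcp_pos: [0.4542, 0.0029, 0.1308]
ee_rot: [[-0.082, -0.997, -0.0], [-0.997, 0.082, 0.0], [-0.0, 0.0, -1.0]]
wrist_force: [1.1, -0.4, -1.7]
gripper_width: 0.271
gripper_force: 30.0
```

>>> apply_moves([
  [[-0.033,0.0005,0],-5.5],
  [[-0.0325,-0.003,0],-5.5],
  [[0,0,0],0],
  [[0,0,0],0],
])

```text
time_s: 16.62
tcp_pos: [0.4597, 0.0682, 0.1306]
ee_rot: [[0.107, -0.994, -0.001], [-0.994, -0.107, 0.0], [-0.0, 0.001, -1.0]]
wrist_force: [-0.4, 0.1, -2.3]
gripper_width: 0.271
gripper_force: 30.0
```

```bash
cat > look.py <<'E'
from h import *
import sys
np.set_printoptions(precision=4,suppress=True)
Z=dict(plate_center=.06,hook_knob=.082,hook_pivot=.082,foot_knob=.083,level=.06,griddle_top=0)
s=r.sense();print(s['tcp_pos'],yawy(),s['wrist_force'],s['gripper_width'],s['time_s'])
for c in sys.argv[1].split(','):
  p=imaging.capture(c);cv2.imwrite(f'pics/z_{c}_{s["time_s"]:.1f}.png',p['frame'])
  for n in sys.argv[2].split(','):
    for o in models.place_of(p,n)[:1]: print(c,n,round(o['confidence'],2),np.array(o['at'])*[640,480],onz(p,o['at'],Z[n]))
  if c=='wrist':
    for o in models.cut_out(p,'plate_center')[:1]+models.cut_out(p,'griddle_top')[:1]: print(o['extent'],o['region'].sum())
E
python3 look.py wrist,top,scene foot_knob,plate_center,griddle_top,hook_pivot,hook_knob; ls pics
```

```text
[0.4597 0.0682 0.1306] -173.8393115566351 [-0.3917  0.0617 -2.2688] 0.2705061329429746 16.6167
wrist plate_center 0.64 [324.48  287.808] [0.4556 0.1028 0.06  ]
wrist griddle_top 0.94 [325.312 120.192] [ 0.4673 -0.0136  0.    ]
wrist hook_pivot 0.71 [393.92   36.384] [ 0.4339 -0.0612  0.082 ]
wrist hook_knob 0.75 [307.904  27.696] [ 0.4828 -0.0603  0.082 ]
[0.2881, 0.0212, 0.448, 0.7356] 44518
[0.2883, 0.02, 0.4509, 0.7381] 44928
top foot_knob 0.66 [243.968 241.92 ] [0.4408 0.2101 0.083 ]
top griddle_top 0.91 [332.288 238.512] [ 0.4694 -0.0144  0.    ]
top hook_pivot 0.69 [351.296 245.808] [ 0.4323 -0.0622  0.082 ]
top hook_knob 0.66 [352.832 225.024] [ 0.4866 -0.0664  0.082 ]
scene plate_center 0.98 [290.304 257.28 ] [0.4589 0.0757 0.06  ]
scene griddle_top 0.84 [319.488 251.712] [ 0.4738 -0.0175 -0.    ]
scene hook_pivot 0.64 [345.984 227.28 ] [ 0.434  -0.0607  0.082 ]
scene hook_knob 0.63 [330.176 215.808] [ 0.4843 -0.0581  0.082 ]
m5.png
s1.png
scene0.png
t1.png
t3.png
t5.png
top0.png
w1.png
w2.png
w3.png
w4.png
w5.png
z_scene_16.6.png
z_top_16.6.png
z_wrist_16.6.png
```

>>> apply_moves([
  [[0.0025,0.002,0.02],0],
  [[0,0,0.02],0],
  [[0,0,0.02],0],
  [[0,0,0.018],0],
  [[0,0,0],0],
])

```text
time_s: 18.03
tcp_pos: [0.4557, 0.063, 0.0495]
ee_rot: [[0.104, -0.995, -0.007], [-0.995, -0.104, -0.003], [0.002, 0.007, -1.0]]
wrist_force: [-0.8, -0.4, -2.5]
gripper_width: 0.271
gripper_force: 30.0
```

>>> apply_moves([
  [[0,0,0.002],0],
  [[0,0,0],0],
])

```text
time_s: 18.2
tcp_pos: [0.4592, 0.0644, 0.0512]
ee_rot: [[0.105, -0.994, 0.001], [-0.994, -0.105, 0.0], [-0.0, -0.001, -1.0]]
wrist_force: [0.2, -0.7, -2.2]
gripper_width: 0.274
gripper_force: 30.0
```

>>> apply_moves([
  [[0,0,0.0015],0],
  [[0,0,0],0],
])

```text
time_s: 18.37
tcp_pos: [0.4591, 0.0645, 0.0499]
ee_rot: [[0.105, -0.994, 0.002], [-0.994, -0.105, 0.001], [-0.001, -0.002, -1.0]]
wrist_force: [0.5, 0.1, -3.0]
gripper_width: 0.272
gripper_force: 30.0
```

>>> apply_moves([
  [[0,0,0.0015],0],
  [[0,0,0],0],
])

```text
time_s: 18.53
tcp_pos: [0.4586, 0.0643, 0.0479]
ee_rot: [[0.105, -0.995, 0.001], [-0.995, -0.105, 0.0], [-0.0, -0.001, -1.0]]
wrist_force: [-0.7, -0.0, -2.5]
gripper_width: 0.275
gripper_force: 30.0
```

>>> apply_moves([
  [[0,0,0.001],0],
  [[0,0,0],0],
])

```text
time_s: 18.7
tcp_pos: [0.4584, 0.0641, 0.0466]
ee_rot: [[0.105, -0.995, 0.0], [-0.995, -0.105, 0.0], [-0.0, -0.0, -1.0]]
wrist_force: [0.5, 0.7, -2.4]
gripper_width: 0.273
gripper_force: 30.0
```

>>> apply_moves([
  [[0,0,0.001],0],
  [[0,0,0],0],
])

```text
time_s: 18.87
tcp_pos: [0.4584, 0.0641, 0.0454]
ee_rot: [[0.105, -0.994, -0.0], [-0.994, -0.105, -0.0], [0.0, 0.0, -1.0]]
wrist_force: [-0.4, -0.8, -2.6]
gripper_width: 0.272
gripper_force: 30.0
```

>>> apply_moves([
  [[0,0,0.001],0],
  [[0,0,0],0],
])

```text
time_s: 19.03
tcp_pos: [0.4586, 0.0642, 0.0448]
ee_rot: [[0.105, -0.994, 0.0], [-0.994, -0.105, -0.0], [0.0, -0.0, -1.0]]
wrist_force: [-1.2, -0.1, 0.7]
gripper_width: 0.276
gripper_force: 30.0
```

>>> apply_moves([
  [[0,0,0.0005],0],
  [[0,0,0],0],
])

```text
time_s: 19.2
tcp_pos: [0.4587, 0.0643, 0.0445]
ee_rot: [[0.105, -0.994, 0.001], [-0.994, -0.105, 0.0], [-0.0, -0.001, -1.0]]
wrist_force: [-2.4, 1.6, 4.0]
gripper_width: 0.27
gripper_force: 30.0
```

>>> apply_moves([
  [[0,0,0],0],
  [[0,0,0],0],
  [[0,0,0],0],
  [[0,0,0],0],
], hand=0.06)

```text
time_s: 19.53
tcp_pos: [0.4585, 0.064, 0.044]
ee_rot: [[0.105, -0.995, 0.0], [-0.995, -0.105, -0.0], [0.0, -0.0, -1.0]]
wrist_force: [1.1, -0.1, 0.3]
gripper_width: 0.491
gripper_force: 0.0
```

>>> apply_moves([
  [[0,0,-0.025],0],
  [[0,0,-0.03],0],
  [[0,0,-0.03],0],
  [[0,0,-0.02],0],
  [[0,0,0],0],
])

```text
time_s: 19.95
tcp_pos: [0.4616, 0.0652, 0.1537]
ee_rot: [[0.106, -0.994, 0.01], [-0.994, -0.106, 0.003], [-0.002, -0.01, -1.0]]
wrist_force: [0.4, -0.4, -0.2]
gripper_width: 0.685
gripper_force: 0.0
```

```bash
cat >> h.py <<'E'
def bubble(p,draw=None):
    o=models.cut_out(p,'level'); 
    print('lvl',[round(q['confidence'],2) for q in o])
    return o
E
python3 look.py wrist,top foot_knob,plate_center,level,griddle_top; python3 - <<'E'
from h import *
p=imaging.capture('wrist')
for o in models.place_of(p,'bubble')[:2]: print('bubble',o['confidence'],np.array(o['at'])*[640,480],onz(p,o['at'],.095))
for o in models.cut_out(p,'level')[:1]:
    c,_=cv2.findContours(o['region'].astype('uint8'),0,2);c=max(c,key=cv2.contourArea);b=cv2.minAreaRect(c)
    q=[onz(p,q/[640,480],.1)[:2] for q in cv2.boxPoints(b)];print(b,q,np.mean(q,0))
cv2.imwrite('pics/w6.png',p['frame'])
m=np.vstack([cv2.resize(p['frame'][:,100:540],(550,600))]); cv2.imwrite('pics/m6.png',m)
E
```

```text
[0.4616 0.0652 0.1537] -173.93349335887135 [ 0.4409 -0.4497 -0.2327] 0.6853101136423462 19.95
wrist level 0.84 [325.824 231.888] [0.4612 0.0648 0.06  ]
wrist griddle_top 0.66 [329.728 122.784] [ 0.4666 -0.0152  0.    ]
[0.3134, 0.0517, 0.4144, 0.7487] 46530
[0.3105, 0.0581, 0.4217, 0.7396] 47217
top foot_knob 0.7 [351.168 246.72 ] [ 0.4297 -0.0618  0.083 ]
top plate_center 0.73 [301.312 236.496] [0.4609 0.066  0.06  ]
top level 0.51 [304.896 241.92 ] [0.4466 0.0565 0.06  ]
top griddle_top 0.75 [333.696 240.384] [ 0.4642 -0.0183  0.    ]Traceback (most recent call last):
  File "<stdin>", line 3, in <module>
ValueError: it knows: foot_knob, griddle_top, hook_knob, hook_pivot, jigger, level, plate_center, soda_can, tumbler
```

```bash
python3 - <<'E'
from h import *
p=imaging.capture('wrist')
for o in models.cut_out(p,'level')[:1]:
    c,_=cv2.findContours(o['region'].astype('uint8'),0,2);c=max(c,key=cv2.contourArea);b=cv2.minAreaRect(c)
    q=[onz(p,q/[640,480],.1)[:2] for q in cv2.boxPoints(b)];print(b,q,np.mean(q,0))
cv2.imwrite('pics/w6.png',p['frame'])
f=p['frame'];m=np.zeros((600,800,3),'uint8')
x,y=int(b[0][0]),int(b[0][1]);g=f[y-50:y+50,x-25:x+25];m[:600,:300]=cv2.resize(g,(300,600),interpolation=cv2.INTER_CUBIC)
m[:375,300:800]=cv2.resize(f,(500,375))
cv2.imwrite('pics/m6.png',m);print(x,y)
E
```

```text
((324.42254638671875, 224.38072204589844), (175.1378631591797, 40.83217239379883), 89.27477264404297) [array([ 0.47818369, -0.00381197]), array([ 0.45413318, -0.00664896]), array([0.43932415, 0.105377  ]), array([0.46633267, 0.10857872])] [0.45949342 0.0508737 ]
324 224
```

View pics/m6.png

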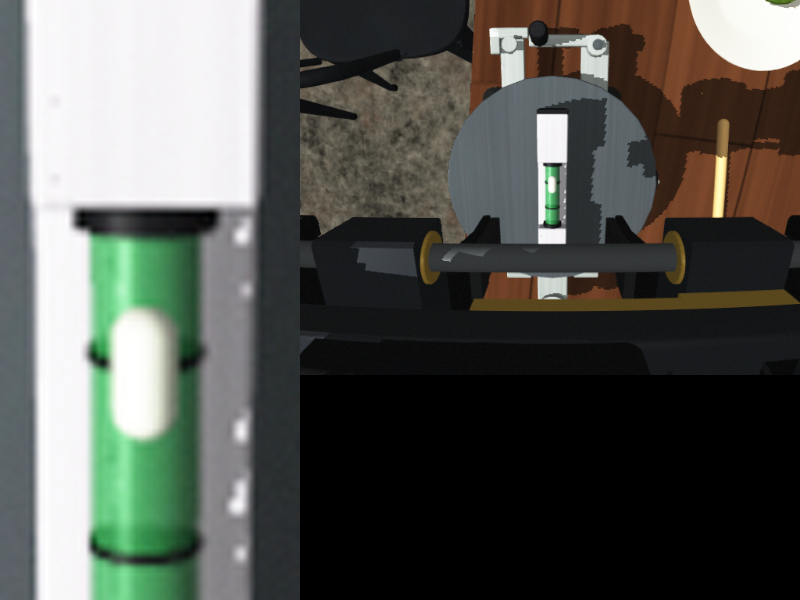

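```bash
python3 - <<'E'
from h import *
print(r.sense()['tcp_pos'])
plan([(.442,.214,.15,222,.03)])
E
```

```text
[0.45841126 0.06412087 0.14894552]
[[[-0.0251,0.0001,-0.0002],-6.0],[[-0.025,-0.0025,-0.0002],-6.0],[[-0.0246,-0.0051,-0.0002],-6.0],[[-0.0239,-0.0077,-0.0002],-6.0],[[-0.023,-0.0101,-0.0001],-6.0]]
[[[-0.0219,-0.0125,-0.0002],-6.0]]
--
[0.44195632 0.21401424 0.15004552] -137.98916909906322
```

>>> apply_moves([
  [[-0.025,0,0],-6],
  [[-0.025,-0.0025,0],-6],
  [[-0.0245,-0.005,0],-6],
  [[-0.024,-0.0075,0],-6],
  [[-0.023,-0.01,0],-6],
])

```text
time_s: 21.12
tcp_pos: [0.4442, 0.1898, 0.1492]
ee_rot: [[0.592, -0.806, 0.0], [-0.806, -0.592, 0.0], [0.0, -0.0, -1.0]]
wrist_force: [0.4, 0.3, 0.1]
gripper_width: 0.686
gripper_force: 0.0
```

>>> apply_moves([
  [[-0.022,-0.0125,0],-6],
  [[0,0,0],0],
  [[0,0,0],0],
  [[0,0,0],0],
  [[0,0,0],0],
])

```text
time_s: 21.53
tcp_pos: [0.4415, 0.2131, 0.149]
ee_rot: [[0.668, -0.744, -0.0], [-0.744, -0.668, -0.0], [-0.0, 0.0, -1.0]]
wrist_force: [-0.3, -0.4, 0.6]
gripper_width: 0.691
gripper_force: 0.0
```

```bash
cat > bub.py <<'E'
from h import *
def bub(cam='top',verbose=True,c=(.4592,.065),yaw=96.,z=.094,W=.009):
    """rectified strip along level axis (0.5mm per px), bubble = low saturation bright inside green"""
    p=imaging.capture(cam); a=np.radians(yaw); u=np.array([np.cos(a),np.sin(a)]); v=np.array([-u[1],u[0]])
    S=np.arange(-.04,.04,.0005);T=np.arange(-W,W,.0005)
    X=np.array([[*(np.array(c)+s*u+t*v),z] for t in T for s in S])
    q=proj(p,X).reshape(len(T),len(S),2).astype('float32')
    st=cv2.remap(p['frame'],q[...,0],q[...,1],cv2.INTER_CUBIC)
    return p,st,S
if __name__=='__main__':
    import sys
    p,st,S=bub(sys.argv[1]); h=cv2.cvtColor(st,cv2.COLOR_BGR2HSV).astype(int)
    cv2.imwrite('pics/strip.png',st)
    g=(h[...,0]>45)&(h[...,0]<90)&(h[...,1]>90)
    print('green rows',g.sum(1).tolist()); 
    w=(h[...,1]<70)&(h[...,2]>150)
    print('green cols',g.sum(0).tolist()); print('white cols',w.sum(0).tolist())
    print('dark cols',(h[...,2]<60).sum(0).tolist())
E
python3 look.py wrist,scene foot_knob,level; python3 bub.py wrist
```

```text
[0.4415 0.2131 0.149 ] -138.07489669838463 [-0.2598 -0.3643  0.554 ] 0.6914868399508332 21.5333
wrist foot_knob 0.55 [320.384 240.192] [0.4445 0.2131 0.083 ]
wrist level 0.73 [451.008  59.088] [0.4593 0.0652 0.06  ]
[0.4759, 0.0, 0.4472, 0.4735] 44757
[0.4759, 0.0, 0.4481, 0.4777] 44819
scene foot_knob 0.7 [240.128 286.896] [0.4432 0.2103 0.083 ]
scene level 0.71 [294.016 256.608] [0.4553 0.0684 0.06  ]
green rows [0, 0, 0, 0, 0, 3, 28, 98, 99, 97, 99, 96, 75, 73, 72, 71, 70, 69, 70, 70, 70, 71, 71, 71, 72, 74, 78, 94, 94, 9, 3, 0, 0, 0, 0, 0]
green cols [0, 0, 0, 0, 0, 0, 0, 0, 0, 0, 0, 0, 0, 0, 0, 0, 0, 0, 0, 0, 0, 0, 0, 0, 0, 0, 0, 0, 9, 17, 21, 23, 24, 25, 26, 26, 25, 22, 22, 22, 22, 22, 22, 22, 17, 13, 11, 9, 8, 7, 7, 7, 6, 7, 7, 7, 7, 5, 2, 1, 6, 8, 9, 9, 8, 8, 7, 7, 6, 7, 8, 8, 10, 13, 18, 22, 22, 22, 22, 23, 23, 23, 22, 22, 22, 22, 22, 22, 22, 22, 22, 22, 22, 22, 22, 23, 22, 22, 22, 22, 23, 6, 5, 17, 22, 23, 23, 23, 23, 22, 22, 22, 22, 22, 22, 23, 22, 22, 22, 22, 23, 23, 22, 23, 22, 23, 23, 23, 22, 22, 6, 0, 0, 0, 0, 0, 0, 0, 0, 0, 0, 0, 0, 0, 0, 0, 0, 0, 0, 0, 0, 0, 0, 0, 0,
[... 468 characters left out ...]
12, 12, 12, 12, 12, 12, 12, 12, 12, 12, 12, 12, 12, 12, 12, 11, 9, 5, 5, 5, 5, 18, 36, 36, 36, 36, 36, 36, 36, 36, 36, 36, 36, 36, 36, 36, 36, 36, 36, 36, 36, 36, 36, 36, 36]
dark cols [31, 30, 29, 28, 26, 25, 24, 23, 21, 20, 19, 18, 17, 15, 14, 13, 12, 10, 9, 8, 7, 5, 18, 25, 27, 28, 29, 30, 23, 15, 11, 8, 7, 7, 5, 6, 3, 0, 0, 0, 0, 0, 0, 0, 0, 0, 0, 0, 0, 0, 0, 0, 0, 0, 0, 0, 0, 0, 4, 6, 3, 2, 1, 0, 0, 0, 0, 0, 0, 0, 0, 0, 0, 0, 0, 0, 0, 0, 0, 0, 0, 0, 0, 0, 0, 0, 0, 0, 0, 0, 0, 0, 0, 0, 0, 0, 0, 0, 0, 0, 0, 12, 11, 5, 4, 1, 0, 0, 0, 0, 0, 0, 0, 0, 0, 0, 0, 0, 0, 0, 0, 0, 0, 0, 0, 0, 0, 0, 0, 0, 11, 15, 19, 21, 23, 21, 0, 0, 0, 0, 0, 0, 0, 0, 0, 0, 0, 0, 0, 0, 0, 0, 0, 0, 0, 0, 0, 0, 0, 0]
```

```bash
cat >> bub.py <<'E'
E
python3 - <<'E'
from h import *
print(r.sense()['tcp_pos'],r.sense()['joints'])
plan([(.4435,.213,.044,222,.021)])
E
```

```text
[0.44170525 0.21365831 0.14909819] [ 4.48198622e+01  1.12648813e+01 -2.17879384e+01 -8.59527788e-04
 -5.69423500e+01 -2.83143665e+00]
[[[0.0003,-0.0001,0.0175],-0.0],[[0.0003,-0.0002,0.0175],-0.0],[[0.0003,-0.0001,0.0175],-0.0],[[0.0003,-0.0002,0.0175],-0.0],[[0.0002,-0.0001,0.0175],-0.0]]
[[[0.0003,-0.0002,0.0176],-0.0]]
--
[0.44351147 0.2129968  0.04399819] -138.01204334484729
```

>>> apply_moves([
  [[0.0003,0,0.0175],0],
  [[0.0003,0,0.0175],0],
  [[0.0003,-0.0002,0.0175],0],
  [[0.0003,-0.0002,0.0175],0],
], hand=0.07)

```text
time_s: 22.32
tcp_pos: [0.4429, 0.2133, 0.0785]
ee_rot: [[0.669, -0.743, 0.001], [-0.743, -0.669, 0.0], [-0.0, -0.001, -1.0]]
wrist_force: [-1.0, 0.9, -0.4]
gripper_width: 0.796
gripper_force: 0.0
```

>>> apply_moves([
  [[0.0003,-0.0002,0.015],0],
  [[0,0,0.01],0],
  [[0,0,0.01],0],
])

```text
time_s: 22.57
tcp_pos: [0.443, 0.2129, 0.0432]
ee_rot: [[0.669, -0.743, -0.001], [-0.743, -0.669, -0.001], [0.0, 0.001, -1.0]]
wrist_force: [0.3, -0.6, 0.2]
gripper_width: 0.804
gripper_force: 0.0
```

>>> apply_moves([
  [[0,0,0],0],
  [[0,0,0],0],
  [[0,0,0],0],
  [[0,0,0],0],
  [[0,0,0],0],
], hand=0.03)

```text
time_s: 22.98
tcp_pos: [0.4435, 0.2135, 0.0448]
ee_rot: [[0.669, -0.743, 0.001], [-0.743, -0.669, 0.001], [0.0, -0.002, -1.0]]
wrist_force: [-0.3, 0.1, 0.0]
gripper_width: 0.511
gripper_force: 0.0
```

>>> apply_moves([
  [[0,0,0],0],
  [[0,0,0],0],
])

```text
time_s: 23.15
tcp_pos: [0.444, 0.214, 0.0447]
ee_rot: [[0.669, -0.743, 0.002], [-0.743, -0.669, 0.002], [0.0, -0.003, -1.0]]
wrist_force: [1.3, 1.7, 0.7]
gripper_width: 0.401
gripper_force: 30.0
```

>>> apply_moves([
  [[0,0,0],7],
  [[0,0,0],7],
  [[0,0,0],7],
  [[0,0,0],7],
  [[0,0,0],7],
])

```text
time_s: 23.57
tcp_pos: [0.4427, 0.2133, 0.0446]
ee_rot: [[0.116, -0.993, -0.0], [-0.993, -0.116, 0.0], [-0.0, 0.0, -1.0]]
wrist_force: [-4.3, 1.7, 4.7]
gripper_width: 0.407
gripper_force: 30.0
```

>>> apply_moves([
  [[0,0,0],7],
  [[0,0,0],7],
  [[0,0,0],7],
  [[0,0,0],7],
  [[0,0,0],7],
])

```text
time_s: 23.98
tcp_pos: [0.4414, 0.2135, 0.0446]
ee_rot: [[-0.475, -0.88, -0.002], [-0.88, 0.475, 0.0], [0.001, 0.002, -1.0]]
wrist_force: [-9.8, 5.5, 7.5]
gripper_width: 0.406
gripper_force: 30.0
```

>>> apply_moves([
  [[0,0,0],0],
  [[0,0,0],0],
  [[0,0,0],0],
  [[0,0,0],0],
  [[0,0,0],0],
])

```text
time_s: 24.4
tcp_pos: [0.4414, 0.2135, 0.0446]
ee_rot: [[-0.47, -0.883, -0.002], [-0.883, 0.47, 0.0], [0.001, 0.002, -1.0]]
wrist_force: [-8.6, 4.6, 5.7]
gripper_width: 0.402
gripper_force: 30.0
```

```bash
python3 - <<'E'
from h import *
s=r.sense();print(s['tcp_pos'],yawy(),s['wrist_force'],s['moment'],s['gripper_width'],s['joints'])
from bub import bub
for cam,z in (('top',.094),('scene',.094),('wrist',.094)):
    p,st,S=bub(cam,z=z); h=cv2.cvtColor(st,cv2.COLOR_BGR2HSV).astype(int)
    print(cam,'sat',h[12:24,:,1].mean(0).round().astype(int)[20:140:2].tolist()); print('val',h[10:26,:,2].mean(0).round().astype(int)[20:140:2].tolist())
E
```

```text
[0.4413537  0.21349582 0.04459373] 151.98813391683413 [-8.6277138   4.55407542  5.65779057] [ 1.18832726  2.39380995 -0.00254588] 0.40185148799055836 [ 44.75796073  18.95669398 -29.25611963  -0.16299453 -41.87590448
 -72.64831855]
top sat [16, 15, 6, 30, 57, 79, 84, 84, 84, 82, 80, 81, 81, 82, 84, 78, 68, 51, 38, 32, 25, 21, 18, 16, 16, 15, 15, 16, 16, 16, 19, 28, 37, 49, 61, 73, 80, 79, 77, 74, 71, 72, 76, 81, 86, 90, 93, 94, 94, 95, 95, 99, 103, 88, 61, 24, 7, 14, 16, 13]
val [202, 174, 147, 138, 145, 155, 165, 175, 182, 183, 184, 185, 184, 182, 177, 170, 161, 157, 166, 181, 198, 209, 215, 222, 223, 223, 224, 223, 222, 220, 215, 209, 203, 196, 190, 185, 180, 176, 169, 162, 157, 157, 160, 164, 165, 166, 165, 162, 160, 160, 157, 148, 138, 128, 120, 124, 152, 190, 224, 238]
scene sat [10, 26, 58, 85, 100, 104, 103, 98, 94, 90, 90, 91, 88, 83, 74, 61, 45, 33, 27, 27, 26, 24, 22, 22, 23, 24, 25, 25, 27, 32, 41, 54, 66, 76, 83, 84, 82, 79, 81, 87, 95, 99, 98, 96, 94, 92, 89, 89, 89, 89, 80, 61, 33, 9, 8, 10, 11, 8, 7, 6]
val [113, 94, 86, 90, 99, 108, 117, 124, 131, 136, 139, 140, 138, 135, 133, 132, 133, 136, 141, 147, 151, 152, 155, 157, 159, 161, 163, 162, 159, 155, 150, 146, 142, 138, 134, 131, 125, 117, 109, 105, 105, 110, 118, 126, 132, 136, 138, 139, 136, 130, 121, 115, 118, 134, 162, 191, 214, 228, 233, 234]
wrist sat [0, 0, 0, 0, 0, 0, 0, 0, 0, 0, 0, 0, 0, 0, 0, 0, 0, 0, 0, 0, 0, 0, 0, 0, 0, 0, 0, 0, 0, 0, 0, 0, 0, 0, 0, 11, 29, 55, 19, 121, 147, 147, 147, 147, 133, 105, 106, 108, 110, 108, 106, 103, 112, 20, 17, 19, 2, 0, 0, 0]
val [0, 0, 0, 0, 0, 0, 0, 0, 0, 0, 0, 0, 0, 0, 0, 0, 0, 0, 0, 0, 0, 0, 0, 0, 0, 0, 0, 0, 0, 0, 0, 0, 0, 0, 11, 51, 91, 131, 42, 108, 199, 200, 200, 200, 209, 225, 225, 224, 224, 225, 225, 225, 202, 56, 55, 54, 246, 255, 255, 255]
```

>>> apply_moves([
  [[0,0,0],0],
  [[0,0,0],0],
  [[0,0,0],0],
  [[0,0,0],0],
  [[0,0,0],0],
])

```text
time_s: 24.97
tcp_pos: [0.4414, 0.2135, 0.0446]
ee_rot: [[-0.47, -0.883, -0.002], [-0.883, 0.47, 0.0], [0.001, 0.002, -1.0]]
wrist_force: [-8.2, 4.5, 6.9]
gripper_width: 0.402
gripper_force: 30.0
```

>>> apply_moves([
  [[0,0,0],0],
  [[0,0,0],0],
  [[0,0,0],0],
  [[0,0,0],0],
  [[0,0,0],0],
])

```text
time_s: 25.38
tcp_pos: [0.4414, 0.2135, 0.0446]
ee_rot: [[-0.47, -0.883, -0.002], [-0.883, 0.47, 0.0], [0.001, 0.002, -1.0]]
wrist_force: [-8.8, 3.7, 6.8]
gripper_width: 0.405
gripper_force: 30.0
```

```bash
cat > bub.py <<'E'
from h import *
def strip(p,f,c=(.4592,.065),yaw=96.,z=.094,W=.009):
    a=np.radians(yaw); u=np.array([np.cos(a),np.sin(a)]); v=np.array([-u[1],u[0]])
    S=np.arange(-40,40,.5);T=np.arange(-W,W,.0005)
    X=np.array([[*(np.array(c)+s/1000*u+t*v),z] for t in T for s in S])
    q=proj(p,X).reshape(len(T),len(S),2).astype('float32')
    return cv2.cvtColor(cv2.remap(f,q[...,0],q[...,1],cv2.INTER_CUBIC),cv2.COLOR_BGR2HSV).astype(float),S
def meas(p,f):
    h,S=strip(p,f); sat=h[12:24,:,1].mean(0); val=h[10:26,:,2].mean(0)
    i=np.abs(S)<29; lo=sat[np.abs(S)<16].min(); k=np.where(np.abs(S)<16)[0]; m=k[np.argmin(np.convolve(sat,np.ones(13)/13,'same')[k])]
    th=(lo+np.percentile(sat[i],75))/2; a=b=m
    while sat[a]>=th: a-=1
    a=b=m
    while sat[a]<th and a>0:a-=1
    while sat[b]<th and b<len(S)-1:b+=1
    d=S[20:60][np.argmin(val[20:60])],S[100:140][np.argmin(val[100:140])]
    return 'bubble',S[a],S[b],(S[a]+S[b])/2,'caps',d,'off',(S[a]+S[b])/2-sum(d)/2
def both():
    for c in 'top','scene':
        p=imaging.capture(c); print(c,meas(p,p['frame']))
if __name__=='__main__':
    both(); print(r.sense()['time_s'])
E
python3 - <<'E'
from bub import *
p=imaging.capture('scene'); print('old',meas(p,cv2.imread('pics/z_scene_21.5.png')))
both()
E
```

```text
old ('bubble', np.float64(-19.0), np.float64(-3.0), np.float64(-11.0), 'caps', (np.float64(-26.5), np.float64(11.0)), 'off', np.float64(-3.25))
top ('bubble', np.float64(-12.0), np.float64(5.0), np.float64(-3.5), 'caps', (np.float64(-27.0), np.float64(24.5)), 'off', np.float64(-2.25))
scene ('bubble', np.float64(-14.0), np.float64(2.5), np.float64(-5.75), 'caps', (np.float64(-28.0), np.float64(10.0)), 'off', np.float64(3.25))
```

>>> apply_moves([
  [[0,0,0],7],
  [[0,0,0],7],
  [[0,0,0],7],
  [[0,0,0],7],
])

```text
time_s: 25.87
tcp_pos: [0.4406, 0.2142, 0.0446]
ee_rot: [[-0.832, -0.554, -0.003], [-0.554, 0.832, 0.001], [0.002, 0.003, -1.0]]
wrist_force: [-13.9, 8.5, 8.3]
gripper_width: 0.402
gripper_force: 30.0
```

>>> apply_moves([
  [[0,0,0],0],
  [[0,0,0],0],
  [[0,0,0],0],
  [[0,0,0],0],
  [[0,0,0],0],
], hand=0.06)

```text
time_s: 26.28
tcp_pos: [0.4432, 0.2129, 0.044]
ee_rot: [[-0.829, -0.559, -0.0], [-0.559, 0.829, -0.0], [0.0, -0.0, -1.0]]
wrist_force: [0.8, 0.7, 0.4]
gripper_width: 0.662
gripper_force: 0.0
```

>>> apply_moves([
  [[0,0,-0.02],0],
  [[0,0,-0.03],0],
  [[0,0,-0.03],0],
  [[0,0,-0.025],0],
  [[0,0,0],0],
])

```text
time_s: 26.7
tcp_pos: [0.4463, 0.215, 0.1545]
ee_rot: [[-0.828, -0.56, 0.009], [-0.56, 0.829, 0.006], [-0.011, 0.0, -1.0]]
wrist_force: [0.7, 0.5, 0.2]
gripper_width: 0.686
gripper_force: 0.0
```

```bash
python3 bub.py; python3 - <<'E'
from h import *
s=r.sense();print(s['tcp_pos'],s['joints'],s['wrist_force'])
plan([(.458,.063,.15,186,.03)])
E
```

```text
top ('bubble', np.float64(-9.5), np.float64(7.5), np.float64(-1.0), 'caps', (np.float64(-27.5), np.float64(24.0)), 'off', np.float64(0.75))
scene ('bubble', np.float64(-11.0), np.float64(5.5), np.float64(-2.75), 'caps', (np.float64(-28.5), np.float64(10.0)), 'off', np.float64(6.5))
26.8
[0.44344504 0.21324137 0.14985608] [ 4.46228979e+01  1.12884999e+01 -2.16284189e+01 -1.65250285e-02
 -5.69514032e+01 -1.00640549e+02] [-0.12783409 -0.17695071 -0.68576204]
[[[0.008,-0.0147,-0.0],-6.9],[[0.0097,-0.0137,-0.0],-6.9],[[0.0113,-0.0124,-0.0],-6.9],[[0.0127,-0.011,-0.0],-6.9],[[0.0139,-0.0094,-0.0],-6.9]]
[[[0.0149,-0.0076,-0.0],-6.9],[[0.0157,-0.0058,-0.0],-6.9],[[0.0164,-0.0038,-0.0001],-6.9],[[0.0167,-0.0019,-0.0],-6.8]]
--
[0.45799358 0.06295839 0.14995608] 185.97339485373968
```

```bash
python3 - <<'E'
from h import *
plan([(.459,.065,.15,96,.025)])
E
```

```text
[[[0.0117,-0.0219,-0.0],4.7],[[0.0098,-0.0228,-0.0],4.7],[[0.0079,-0.0236,-0.0],4.6],[[0.006,-0.0241,-0.0],4.7],[[0.004,-0.0245,-0.0001],4.6]]
[[[0.002,-0.0248,-0.0],4.7]]
--
[0.45902618 0.06498392 0.14995608] 95.97339485373963
```

>>> apply_moves([
  [[0.0115,-0.022,0],4.7],
  [[0.01,-0.023,0],4.7],
  [[0.008,-0.0235,0],4.6],
  [[0.006,-0.024,0],4.7],
  [[0.004,-0.0245,0],4.6],
], hand=0.087)

```text
time_s: 27.22
tcp_pos: [0.455, 0.0878, 0.1474]
ee_rot: [[-0.983, -0.182, -0.003], [-0.182, 0.983, -0.001], [0.003, -0.001, -1.0]]
wrist_force: [-0.1, 0.7, 0.4]
gripper_width: 0.962
gripper_force: 0.0
```

>>> apply_moves([
  [[0.002,-0.025,0],4.7],
  [[0,0,0],0],
  [[0,0,0],0],
  [[0,0,0],0],
  [[0,0,0],0],
])

```text
time_s: 27.63
tcp_pos: [0.4585, 0.065, 0.1484]
ee_rot: [[-0.994, -0.106, -0.001], [-0.106, 0.994, -0.0], [0.001, -0.0, -1.0]]
wrist_force: [0.9, -0.6, -0.3]
gripper_width: 0.999
gripper_force: 0.0
```

>>> apply_moves([
  [[0,0,0],0],
  [[0,0,0],0],
  [[0,0,0],0],
  [[0,0,0],0],
  [[0,0,0],0],
])

```text
time_s: 28.05
tcp_pos: [0.4588, 0.0649, 0.1491]
ee_rot: [[-0.994, -0.105, 0.0], [-0.105, 0.994, 0.0], [-0.0, 0.0, -1.0]]
wrist_force: [0.3, 0.1, -0.8]
gripper_width: 0.998
gripper_force: 0.0
```

```bash
python3 - <<'E'
from h import *
s=r.sense();print(s['tcp_pos'],yawy(),s['wrist_force'],s['gripper_width'])
p=imaging.capture('wrist');f=p['frame'];cv2.imwrite('pics/w8.png',f)
for o in models.place_of(p,'level')[:1]: print(np.array(o['at'])*[640,480],onz(p,o['at'],.06))
for o in models.cut_out(p,'level')[:1]:
    c,_=cv2.findContours(o['region'].astype('uint8'),0,2);c=max(c,key=cv2.contourArea);b=cv2.minAreaRect(c)
    q=[onz(p,q/[640,480],.1)[:2] for q in cv2.boxPoints(b)];print(b,q,np.mean(q,0))
h=cv2.cvtColor(f,cv2.COLOR_BGR2HSV).astype(int)
y0=int(b[0][1]);x0=int(b[0][0])
for y in range(y0-12,y0+13,3): print(y,'v',h[y,x0-50:x0+50:2,2].tolist())
print('s',h[y0-3:y0+4,x0-50:x0+50:2,1].mean(0).astype(int).tolist())
m=np.zeros((500,800,3),'uint8');m[:240]=cv2.resize(f[y0-20:y0+20,x0-66:x0+67],(800,240),interpolation=cv2.INTER_CUBIC);m[240:,:346]=cv2.resize(f,(346,260));cv2.imwrite('pics/m8.png',m)
E
```

```text
[0.45878202 0.06486356 0.1490749 ] 96.04150464215621 [ 0.28974325  0.05785829 -0.77001977] 0.9980915429426127
[321.792 233.616] [0.45921738 0.06382273 0.06      ]
((322.4737548828125, 241.48666381835938), (219.067626953125, 48.42658615112305), 0.3769404888153076) [array([ 0.47745262, -0.00508902]), array([ 0.44544129, -0.00593674]), array([0.4319217 , 0.13060098]), array([0.46351543, 0.13606324])] [0.45458276 0.06390961]
229 v [109, 109, 110, 106, 132, 152, 161, 213, 236, 154, 153, 154, 209, 236, 235, 154, 152, 181, 210, 235, 155, 155, 153, 155, 153, 153, 153, 154, 179, 236, 234, 154, 152, 154, 208, 249, 234, 153, 155, 180, 234, 232, 153, 154, 155, 154, 154, 120, 105, 110]
232 v [234, 234, 234, 196, 127, 152, 151, 152, 151, 151, 152, 153, 151, 153, 152, 151, 152, 152, 152, 150, 151, 151, 153, 152, 150, 150, 152, 151, 151, 154, 154, 151, 150, 152, 150, 150, 149, 149, 150, 150, 152, 153, 149, 151, 152, 238, 150, 104, 178, 222]
235 v [251, 251, 250, 220, 20, 20, 47, 155, 155, 155, 155, 155, 157, 157, 157, 156, 157, 153, 155, 155, 154, 157, 157, 154, 154, 156, 155, 156, 155, 154, 156, 15
[... 1079 characters left out ...]
 56, 150, 233, 232, 228, 231, 235, 236, 236, 235, 233, 225, 105, 236, 240, 235, 252, 255, 255, 255, 255, 255, 255, 255, 255, 254, 248, 241, 226, 176, 250, 248, 249, 250, 251, 251, 251, 249, 246, 244, 115, 67, 87, 246, 253]
253 v [253, 253, 252, 231, 56, 56, 132, 225, 224, 226, 224, 227, 226, 224, 224, 223, 209, 62, 219, 224, 225, 231, 250, 251, 251, 252, 252, 252, 252, 251, 235, 227, 226, 176, 128, 226, 227, 227, 227, 227, 228, 227, 227, 228, 210, 64, 71, 104, 249, 254]
s [0, 0, 1, 4, 24, 23, 129, 121, 122, 121, 121, 121, 121, 119, 122, 122, 117, 68, 122, 121, 120, 106, 93, 92, 91, 90, 90, 92, 91, 90, 100, 121, 120, 119, 94, 120, 119, 121, 119, 121, 122, 120, 120, 122, 126, 86, 25, 13, 2, 0]
```

View pics/m8.png

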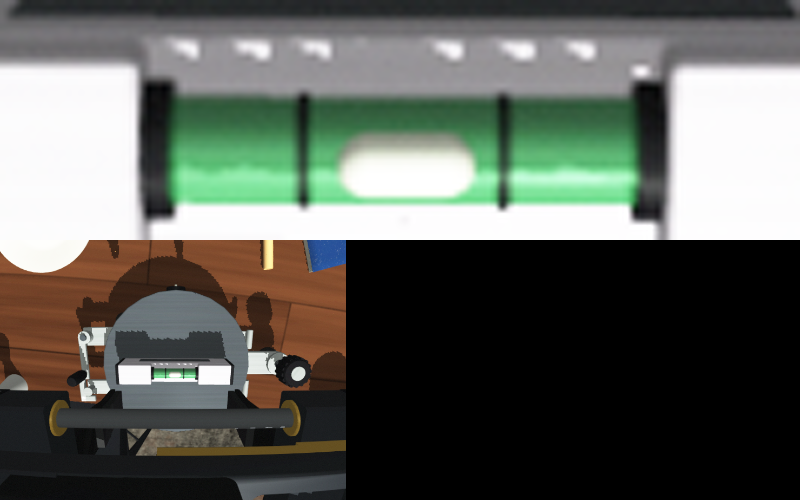

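>>> apply_moves([
  [[0,-0.0005,0.025],0],
  [[0,0,0.02],0],
  [[0,0,0.015],0],
  [[0,0,0.005],0],
  [[0,0,0],0],
])

```text
time_s: 28.62
tcp_pos: [0.458, 0.0636, 0.083]
ee_rot: [[-0.995, -0.105, -0.003], [-0.105, 0.995, -0.001], [0.003, -0.001, -1.0]]
wrist_force: [-1.1, -0.2, 0.7]
gripper_width: 1.0
gripper_force: 0.0
```

>>> apply_moves([
  [[0,0,0.003],0],
  [[0,0,0],0],
])

```text
time_s: 28.78
tcp_pos: [0.4594, 0.0643, 0.0816]
ee_rot: [[-0.994, -0.105, 0.001], [-0.105, 0.994, 0.001], [-0.001, 0.0, -1.0]]
wrist_force: [-0.7, 0.1, 0.4]
gripper_width: 1.003
gripper_force: 0.0
```

>>> apply_moves([
  [[0,0,0.003],0],
  [[0,0,0],0],
])

```text
time_s: 28.95
tcp_pos: [0.459, 0.0642, 0.0783]
ee_rot: [[-0.995, -0.105, 0.001], [-0.105, 0.995, 0.0], [-0.001, 0.0, -1.0]]
wrist_force: [-0.0, 0.4, 0.1]
gripper_width: 1.003
gripper_force: 0.0
```

>>> apply_moves([
  [[0,0,0.0015],0],
  [[0,0,0],0],
])

```text
time_s: 29.12
tcp_pos: [0.4589, 0.0641, 0.0766]
ee_rot: [[-0.995, -0.105, 0.0], [-0.105, 0.995, 0.0], [-0.0, 0.0, -1.0]]
wrist_force: [0.0, 0.2, -1.1]
gripper_width: 0.996
gripper_force: 0.0
```

>>> apply_moves([
  [[0,0,0.0015],0],
  [[0,0,0.001],0],
  [[0,0,0],0],
])

```text
time_s: 29.37
tcp_pos: [0.4587, 0.064, 0.0739]
ee_rot: [[-0.995, -0.105, -0.0], [-0.105, 0.995, -0.0], [0.0, -0.0, -1.0]]
wrist_force: [-0.7, -0.3, 0.7]
gripper_width: 0.999
gripper_force: 0.0
```

>>> apply_moves([
  [[0,0,0.001],0],
  [[0,0,0.001],0],
  [[0,0,0],0],
])

```text
time_s: 29.62
tcp_pos: [0.4587, 0.064, 0.0718]
ee_rot: [[-0.995, -0.105, -0.0], [-0.105, 0.995, -0.0], [0.0, -0.0, -1.0]]
wrist_force: [0.1, -0.1, -0.4]
gripper_width: 1.003
gripper_force: 0.0
```

>>> apply_moves([
  [[0,0,0.001],0],
  [[0,0,0],0],
])

```text
time_s: 29.78
tcp_pos: [0.459, 0.0641, 0.0715]
ee_rot: [[-0.994, -0.105, 0.0], [-0.105, 0.994, -0.0], [-0.0, -0.0, -1.0]]
wrist_force: [-0.6, -0.8, 3.0]
gripper_width: 0.999
gripper_force: 1.8
```

>>> apply_moves([
  [[0,0,0.001],0],
  [[0,0,0],0],
  [[0,0,0],0],
])

```text
time_s: 30.03
tcp_pos: [0.4591, 0.0641, 0.0714]
ee_rot: [[-0.994, -0.105, 0.001], [-0.105, 0.994, -0.0], [-0.001, -0.0, -1.0]]
wrist_force: [-3.8, -0.1, 11.0]
gripper_width: 1.004
gripper_force: 5.3
```

>>> apply_moves([
  [[0,0,0.001],0],
  [[0,0,0],0],
  [[0,0,0],0],
])

```text
time_s: 30.28
tcp_pos: [0.4593, 0.0641, 0.0714]
ee_rot: [[-0.994, -0.105, 0.001], [-0.105, 0.994, -0.0], [-0.001, -0.0, -1.0]]
wrist_force: [-6.7, 0.3, 17.5]
gripper_width: 1.001
gripper_force: 8.6
```

>>> apply_moves([
  [[0,0,-0.0005],0],
  [[0,0,0],0],
  [[0,0,0],0],
  [[0,0,0],0],
  [[0,0,0],0],
])

```text
time_s: 30.7
tcp_pos: [0.4592, 0.0641, 0.0714]
ee_rot: [[-0.994, -0.105, 0.001], [-0.105, 0.994, -0.0], [-0.001, -0.0, -1.0]]
wrist_force: [-5.9, -0.7, 13.0]
gripper_width: 1.003
gripper_force: 6.9
```

>>> apply_moves([
  [[0,0,0],0],
  [[0,0,0],0],
  [[0,0,0],0],
  [[0,0,0],0],
  [[0,0,0],0],
])

```text
time_s: 31.12
tcp_pos: [0.4592, 0.0641, 0.0714]
ee_rot: [[-0.994, -0.105, 0.001], [-0.105, 0.994, -0.0], [-0.001, -0.0, -1.0]]
wrist_force: [-4.8, -0.2, 13.6]
gripper_width: 0.997
gripper_force: 6.9
```

>>> apply_moves([
  [[0,0,0],0],
  [[0,0,0],0],
  [[0,0,0],0],
  [[0,0,0],0],
  [[0,0,0],0],
])

```text
time_s: 31.53
tcp_pos: [0.4592, 0.0641, 0.0714]
ee_rot: [[-0.994, -0.105, 0.001], [-0.105, 0.994, -0.0], [-0.001, -0.0, -1.0]]
wrist_force: [-4.6, -0.9, 14.1]
gripper_width: 1.0
gripper_force: 6.9
```

```bash
python3 - <<'E'
from h import *
s=r.sense();print(s['tcp_pos'],s['wrist_force'],s['gripper_force'],s['time_s'])
p=imaging.capture('wrist');f=p['frame']
h=cv2.cvtColor(f,cv2.COLOR_BGR2HSV)
g=cv2.inRange(h,(45,90,40),(90,255,255)); n,l,st,ce=cv2.connectedComponentsWithStats(cv2.morphologyEx(g,3,np.ones((25,25))))
for k in range(1,n):
    if st[k,4]>800: print(st[k].tolist())
x,y,w,hh=min((st[k,:4] for k in range(1,n) if st[k,4]>800),key=lambda b:abs(b[0]+b[2]/2-320)+abs(b[1]+b[3]/2-220))
print('v',h[y+hh//4:y+hh//2,x:x+w:2,2].mean(0).astype(int).tolist());print('s',h[y+hh//2:y+hh*4//5,x:x+w:2,1].mean(0).astype(int).tolist())
from bub import both
both()
E
```

```text
[0.45915706 0.06411728 0.0714019 ] [-4.58548214 -0.88900945 14.11026548] 6.883403639076278 31.5333
[268, 279, 113, 26, 2381]
v [57, 133, 164, 164, 165, 165, 164, 164, 164, 164, 164, 164, 164, 164, 164, 144, 37, 129, 164, 164, 164, 160, 156, 159, 161, 160, 161, 161, 160, 161, 162, 161, 161, 160, 157, 156, 162, 162, 163, 129, 35, 136, 162, 162, 162, 162, 163, 160, 161, 161, 161, 161, 161, 160, 159, 129, 59]
s [98, 146, 108, 100, 100, 103, 108, 106, 103, 100, 95, 98, 100, 102, 104, 109, 11, 125, 93, 95, 88, 17, 9, 7, 5, 5, 6, 6, 6, 6, 6, 7, 6, 6, 6, 7, 32, 97, 97, 121, 14, 91, 87, 90, 92, 91, 84, 82, 82, 84, 88, 91, 95, 97, 105, 125, 106]
top ('bubble', np.float64(-9.5), np.float64(8.0), np.float64(-0.75), 'caps', (np.float64(-27.0), np.float64(10.0)), 'off', np.float64(7.75))
scene ('bubble', np.float64(-11.0), np.float64(6.0), np.float64(-2.5), 'caps', (np.float64(-28.5), np.float64(10.0)), 'off', np.float64(6.75))
```

```bash
python3 -c "
from station import r
print(r.finish_job())"
```

```text
the job is handed in; nothing more can be done
None
```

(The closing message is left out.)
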